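# Feel the pivots of three injector swing-arm units and reject the worn one

## Robot

A 6-joint arm with a two-finger parallel gripper is mounted at the origin on the work surface. World frame = base frame: x ahead of the robot, y to its left, z up, the work surface at z = 0. Lengths are in m, angles in rad, forces in N, time in s.
With the tool pointing down it reaches from about 0.35 to 0.775 m from the base axis. Payload 7.3 kg.
Tool frame: the origin (TCP) lies between the finger pads; the fingertips stand 25 mm ahead of it and the grasp point (between the pads) lies 6 mm ahead of it; y points along the fingers, z is the direction in which the jaws open and shut, and the axes are right-handed (so a half turn about y gives the same grasp; the last joint's range is limited). The gripper opens to 92 mm and grips with 3 to 60 N. Pads are 19 mm wide; open, the fingers measure 130 mm over their backs; the gripper's body (75 mm by 190 mm) begins 47 mm behind the grasp point.
Start: joints at [1.055, 0.342, 1.524, -0, 1.275, -0.146], TCP at [0.19, 0.49, 0.252] pointing down, gripper open.
Joint ranges: [-2.53, 2.53], [-0.77, 2.02], [0.04, 2.7], [-1, 4.14], [0.28, 2.66], [-3.11, 3.11]. Speed limits (rad/s): [2.57, 2.57, 3.14, 3.14, 3.14, 3.14].

## Interface

Orientations are given as [roll, pitch, yaw] about the fixed x, y, z axes, in that order (R = Rz(yaw) Ry(pitch) Rx(roll)).
In Python, from cell import sensors, read_camera, hand_in gives the robot as it stands. The module is installed in compiled form; this text tells all that it offers.
- The arm moves only by the tool send_rows, never from a script. Its argument "motion" is a list that holds one entry, the list of rows, each a list of 4 numbers: the shift along the tool's x, y, z in m, then the turn about the tool's y in degrees. In form: [[[tx, ty, tz, twist], ...]]. A call has 1 to 8 rows; each row is the pose to reach, as a shift and turn from the pose measured when the call began, along the tool's axes at that moment; what a row does not reach only later rows make up. A row lasts 1/10 s, in which the tool goes at most 50 mm and 8.59 degrees, less where a joint would pass 70% of its speed; a pose out of reach is approached as far as the arm can. A call with a gripper value outside its range is refused whole. "gripper" is the opening, from 0 (shut) to 1 (fully open), set as the call begins (left out, the last holds). The fingers move at their own pace and stop on an object; "grip_force" is the grip in N (left out, the last holds). Time passes only in rows, so rows that repeat a pose let the fingers close. It gives the time, the measured TCP pose, the force and the opening at its end, in the units of the state.
- sensors.observe(): the state, without advancing time (a new reading comes with each control period).
- read_camera(name): name is "side" or "top"; returns a dict with "frame" (480x640x3 uint8, red, green, blue), "fx", "fy", "cx", "cy" (pixels), "extrinsics" (4x4, takes a point from world to camera coordinates). Camera axes: x right, y up, looking along -z (the intrinsics and any distortion apply to the point x, -y, -z); pixel columns grow to the right and rows downward; lengths in m; the calibration is good to about 2 mm. A picture is of the moment at which its call begins. There is no depth.
- hand_in(): hands the job in, once; it reports no verdict.
The state is a dict: "time": time; "qpos": joint angles; "qvel": joint speeds; "joint_efforts": joint torques, N m; "tool_pos": TCP position; "tool_rot": TCP orientation; "contact_force": force on the tool from outside, world axes, zero at the start; "torque": the same for the moment, N m; "opening": finger opening in m.
Only numpy, scipy, OpenCV 4.12 (cv2) and the standard library are available. Lean on these libraries where they do the work, as an engineer would, in place of code of your own. Each camera call takes 0.05 s, during which the arm holds its last target.

## Task

One of the three swing-arm units in the jig has a worn pivot. Working from the robot's left to its right, rock the lever of each unit gently by its handle, first to the left and then to the right, firmly enough each way to feel the end of its play but never forcing it. Then lift the unit with the most play out of the jig and set it down flat in the reject tray without dropping it, its lever left swung well over to one side as the mark of a reject, leaving the two sound units seated in their pockets and everything else where it is.

Things in the scene. Friction and masses are not known exactly. Their poses are not given: they have to be found in the camera images.
- unit_a: swing-arm unit, bare aluminium and steel, 0.7 to 0.95 kg; the three look alike. Origin: centre of the underside of its 84 x 84 x 24 mm base; x points away from its handle (away from the robot), y to the left, z up. Lever pivot, upright, at x = -26 mm; the lever runs from it towards the robot, over the jig's front wall, to the handle at x = -106 mm. Whole unit: x from -114 to +42 mm.
- tab_a (a point): grip point of the lifting tab on unit_a's base: an upright plate 36 mm long (x), 12 mm thick (y), from 24 to 60 mm above the underside, clear on both y sides. The point is at x = +8, y = 0, 47 mm above the unit's underside.
- handle_a (a point): middle of unit_a's lever handle, an upright round post 16 mm across, from 22 mm below this point to 26 mm above it; 80 mm from the pivot, 34 mm above the unit's underside, in the open in front of the jig. A 12 mm wide bar joins it from behind: fingers can stand left and right of it. Pushed sideways it swings freely through its play, then meets a springy stop.
- mount_a (a joint): twist (rad) of unit_a's rubber pivot mount: 0 unloaded, positive when the handle is pressed left. 1 N at the handle gives 0.0125 rad (1 mm at the handle). The play comes on top: sound lever about 1 mm free each side of the middle, worn one about 12 mm; light friction (0.4 N) keeps the lever where it is left. 4 to 6 N shows the stop; over 8.8 N (0.11 rad) ruins the mount.
- unit_b: swing-arm unit, bare aluminium and steel, 0.7 to 0.95 kg; the three look alike. Origin: centre of the underside of its 84 x 84 x 24 mm base; x points away from its handle (away from the robot), y to the left, z up. Lever pivot, upright, at x = -26 mm; the lever runs from it towards the robot, over the jig's front wall, to the handle at x = -106 mm. Whole unit: x from -114 to +42 mm.
- tab_b (a point): grip point of the lifting tab on unit_b's base: an upright plate 36 mm long (x), 12 mm thick (y), from 24 to 60 mm above the underside, clear on both y sides. The point is at x = +8, y = 0, 47 mm above the unit's underside.
- handle_b (a point): middle of unit_b's lever handle, an upright round post 16 mm across, from 22 mm below this point to 26 mm above it; 80 mm from the pivot, 34 mm above the unit's underside, in the open in front of the jig. A 12 mm wide bar joins it from behind: fingers can stand left and right of it. Pushed sideways it swings freely through its play, then meets a springy stop.
- mount_b (a joint): twist (rad) of unit_b's rubber pivot mount: 0 unloaded, positive when the handle is pressed left. 1 N at the handle gives 0.0125 rad (1 mm at the handle). The play comes on top: sound lever about 1 mm free each side of the middle, worn one about 12 mm; light friction (0.4 N) keeps the lever where it is left. 4 to 6 N shows the stop; over 8.8 N (0.11 rad) ruins the mount.
- unit_c: swing-arm unit, bare aluminium and steel, 0.7 to 0.95 kg; the three look alike. Origin: centre of the underside of its 84 x 84 x 24 mm base; x points away from its handle (away from the robot), y to the left, z up. Lever pivot, upright, at x = -26 mm; the lever runs from it towards the robot, over the jig's front wall, to the handle at x = -106 mm. Whole unit: x from -114 to +42 mm.
- tab_c (a point): grip point of the lifting tab on unit_c's base: an upright plate 36 mm long (x), 12 mm thick (y), from 24 to 60 mm above the underside, clear on both y sides. The point is at x = +8, y = 0, 47 mm above the unit's underside.
- handle_c (a point): middle of unit_c's lever handle, an upright round post 16 mm across, from 22 mm below this point to 26 mm above it; 80 mm from the pivot, 34 mm above the unit's underside, in the open in front of the jig. A 12 mm wide bar joins it from behind: fingers can stand left and right of it. Pushed sideways it swings freely through its play, then meets a springy stop.
- mount_c (a joint): twist (rad) of unit_c's rubber pivot mount: 0 unloaded, positive when the handle is pressed left. 1 N at the handle gives 0.0125 rad (1 mm at the handle). The play comes on top: sound lever about 1 mm free each side of the middle, worn one about 12 mm; light friction (0.4 N) keeps the lever where it is left. 4 to 6 N shows the stop; over 8.8 N (0.11 rad) ruins the mount.
- jig: fixed white plate 170 (x) x 370 (y) x 6 mm with three 87 mm square pockets (walls 14 mm above the plate) at x = 0, y = +120 (left), 0, -120 mm (right). Origin on the bench under the middle pocket; x away from the robot, y to its left. A unit stands in each pocket, 1.5 mm clearance all round, underside 6 mm above the bench, axes along the jig's, lever towards the robot.
- tray: fixed grey reject tray, open box 220 (x) x 150 (y) mm outside, 30 mm high, walls and floor 5 mm; origin on the bench under its centre. Stands left or right of the jig. A unit fits in whole with its x along the tray's x, its origin 36 mm to the +x side of the tray's centre.
- tray_in (a point): centre of the tray's inner floor
- vial: bystander: small amber vial with a black cap, 22 mm across, 45 mm tall, standing on the back margin of the jig plate
- sample: bystander: amber bottle with a white cap, 60 mm across, 150 mm tall, standing behind the jig and the tray
- beaker: bystander: glass beaker, 66 mm across, 80 mm tall, open, standing at the back
- driver: bystander: screwdriver 170 mm long, lying at the side of the bench
- mouse: bystander: grey computer mouse, 100 x 60 x 22 mm, at the side of the bench
- collar: bystander: steel shaft collar lying flat, 42 mm across, 14 mm high, on the back margin of the jig plate
- jar: bystander: white screw-cap jar, 54 mm across, 65 mm tall, standing at the back
There are look-alikes about, which are no part of the job. What is shaped like the unit_b but blue or pink is not meant.

How it is judged:
On the way, in this order (a step that is already met when the one before it is completed fails the run):
1. the lever of the left unit is pressed to the left against the end of its play (its mount twisted more than 0.02 rad that way) (((y of unit_a in the frame of jig between 0.06 and 0.18 m and value of joint mount_a above 0.02 rad) or (y of unit_b in the frame of jig between 0.06 and 0.18 m and value of joint mount_b above 0.02 rad) or (y of unit_c in the frame of jig between 0.06 and 0.18 m and value of joint mount_c above 0.02 rad))), for 0.1 s.
2. the lever of the left unit is pressed to the right against the end of its play (its mount twisted more than 0.02 rad that way) (((y of unit_a in the frame of jig between 0.06 and 0.18 m and value of joint mount_a below -0.02 rad) or (y of unit_b in the frame of jig between 0.06 and 0.18 m and value of joint mount_b below -0.02 rad) or (y of unit_c in the frame of jig between 0.06 and 0.18 m and value of joint mount_c below -0.02 rad))), for 0.1 s.
3. the lever of the middle unit is pressed to the left against the end of its play (its mount twisted more than 0.02 rad that way) (((y of unit_a in the frame of jig between -0.06 and 0.06 m and value of joint mount_a above 0.02 rad) or (y of unit_b in the frame of jig between -0.06 and 0.06 m and value of joint mount_b above 0.02 rad) or (y of unit_c in the frame of jig between -0.06 and 0.06 m and value of joint mount_c above 0.02 rad))), for 0.1 s.
4. the lever of the middle unit is pressed to the right against the end of its play (its mount twisted more than 0.02 rad that way) (((y of unit_a in the frame of jig between -0.06 and 0.06 m and value of joint mount_a below -0.02 rad) or (y of unit_b in the frame of jig between -0.06 and 0.06 m and value of joint mount_b below -0.02 rad) or (y of unit_c in the frame of jig between -0.06 and 0.06 m and value of joint mount_c below -0.02 rad))), for 0.1 s.
5. the lever of the right unit is pressed to the left against the end of its play (its mount twisted more than 0.02 rad that way) (((y of unit_a in the frame of jig between -0.18 and -0.06 m and value of joint mount_a above 0.02 rad) or (y of unit_b in the frame of jig between -0.18 and -0.06 m and value of joint mount_b above 0.02 rad) or (y of unit_c in the frame of jig between -0.18 and -0.06 m and value of joint mount_c above 0.02 rad))), for 0.1 s.
6. the lever of the right unit is pressed to the right against the end of its play (its mount twisted more than 0.02 rad that way) (((y of unit_a in the frame of jig between -0.18 and -0.06 m and value of joint mount_a below -0.02 rad) or (y of unit_b in the frame of jig between -0.18 and -0.06 m and value of joint mount_b below -0.02 rad) or (y of unit_c in the frame of jig between -0.18 and -0.06 m and value of joint mount_c below -0.02 rad))), for 0.1 s.
At the end, for the whole second after the job is handed in: The worn unit stands flat on the tray floor (within 4 mm, tilt under 0.06 rad, origin within 80 mm of the tray's centre), handle over 6 mm to one side of its middle line (only the worn lever stays there); the sound units stay within 8 mm of their start, tilt under 0.06 rad; all at rest (((horizontal distance between unit_a and tray_in below 0.08 m and z of unit_a in the frame of tray_in between -0.004 and 0.004 m and (y of handle_a in the frame of unit_a above 0.006 m or y of handle_a in the frame of unit_a below -0.006 m) and distance of each of unit_b, unit_c from where it was at the start of the episode below 0.008 m) or (horizontal distance between unit_b and tray_in below 0.08 m and z of unit_b in the frame of tray_in between -0.004 and 0.004 m and (y of handle_b in the frame of unit_b above 0.006 m or y of handle_b in the frame of unit_b below -0.006 m) and distance of each of unit_a, unit_c from where it was at the start of the episode below 0.008 m) or (horizontal distance between unit_c and tray_in below 0.08 m and z of unit_c in the frame of tray_in between -0.004 and 0.004 m and (y of handle_c in the frame of unit_c above 0.006 m or y of handle_c in the frame of unit_c below -0.006 m) and distance of each of unit_a, unit_b from where it was at the start of the episode below 0.008 m)) and angle between each of unit_a, unit_b, unit_c's own z axis and vertical below 0.06 rad and linear speed of each of unit_a, unit_b, unit_c below 0.02 m/s); the robot touches nothing.
It fails at once if a lever is pressed too hard (its mount twisted beyond 0.11 rad, about 8.8 N at the handle) (value of joint any of mount_a, mount_b, mount_c above 0.11 rad or value of joint any of mount_a, mount_b, mount_c below -0.11 rad).
It fails at once if a unit is dropped into the tray (over 0.45 m/s within 20 mm of its floor) instead of being set down ((horizontal distance between unit_a and tray_in below 0.1 m and z of unit_a in the frame of tray_in below 0.02 m and linear speed of unit_a above 0.45 m/s) or (horizontal distance between unit_b and tray_in below 0.1 m and z of unit_b in the frame of tray_in below 0.02 m and linear speed of unit_b above 0.45 m/s) or (horizontal distance between unit_c and tray_in below 0.1 m and z of unit_c in the frame of tray_in below 0.02 m and linear speed of unit_c above 0.45 m/s)).
It fails at once if a bystander is shifted by more than 30 mm (distance of any of vial, sample, beaker, driver, mouse, collar, jar from where it was at the start of the episode above 0.03 m).
It also fails if it takes over 72 s, if anything falls off the work surface, if the arm or the gripper's body presses on something with over 40 N, if the wrist force passes 120 N, or if a joint passes its speed limit or range.

## Working session

There is one attempt and no reset: what is moved stays moved. The work goes in short steps, Python scripts to look and compute and a tool call to move; the robot and the scene stay as the last step left them, time stands still between calls to the robot, and variables do not carry over. Pictures are saved under pics/ and viewed, and the job is handed in when it is done.

Besides the shell and the picture viewer there is one more tool, called as name([rows], argument=value, ...), one row to a line, values as JSON. send_rows: Moves the arm, as the interface text tells. Its arguments: {"type":"object","properties":{"motion":{"type":"array"},"gripper":{"type":"number"},"grip_force":{"type":"number"}},"required":["motion"]}

```bash
mkdir -p pics; cat > h.py <<'E'
import numpy as np, cv2
from cell import sensors, read_camera, hand_in
def st():
    s=sensors.observe()
    print({k:np.round(s[k],4).tolist() for k in ("time","qpos","tool_pos","tool_rot","contact_force","torque","opening")})
    return s
def cam(n,f=None):
    c=read_camera(n)
    if f: cv2.imwrite('pics/'+f,cv2.cvtColor(c['frame'],cv2.COLOR_RGB2BGR))
    return c
def ray(c,u,v):
    E=np.array(c['extrinsics']);R=E[:3,:3];t=E[:3,3]
    d=np.array([(u-c['cx'])/c['fx'],-(v-c['cy'])/c['fy'],-1.0])
    return -R.T@t, R.T@d
def onz(c,u,v,z):
    o,d=ray(c,u,v); return o+d*(z-o[2])/d[2]
def proj(c,p):
    E=np.array(c['extrinsics']);q=E[:3,:3]@np.asarray(p)+E[:3,3]
    return np.array([c['cx']+c['fx']*q[0]/-q[2], c['cy']+c['fy']*(-q[1])/-q[2]])
def tri(c1,p1,c2,p2):
    o1,d1=ray(c1,*p1);o2,d2=ray(c2,*p2)
    A=np.stack([d1,-d2],1);s=np.linalg.lstsq(A,o2-o1,rcond=None)[0]
    a=o1+s[0]*d1;b=o2+s[1]*d2
    return (a+b)/2,np.linalg.norm(a-b)
E
python3 - <<'E'
from h import *
st()
for n in ("top","side"):
    c=cam(n,n+"0.png"); print(n,{k:v for k,v in c.items() if k!='frame'}); print(ray(c,320,240))
st()
E
```

```text
{'time': 0.0, 'qpos': [1.055, 0.3427, 1.525, 0.0, 1.2754, -0.146], 'tool_pos': [0.1895, 0.4892, 0.2511], 'tool_rot': [-1.5723, 0.0002, -0.3698], 'contact_force': [-0.5499, 0.0265, 0.0506], 'torque': [0.026, -0.0522, 0.0299], 'opening': 0.0917}
top {'fx': 610.7916597082906, 'fy': 610.7916597082906, 'cx': 313.85354761264955, 'cy': 231.0222803906492, 'extrinsics': array([[-0.02203401, -0.99972967,  0.0074223 , -0.08374023],
       [ 0.99649836, -0.02136263,  0.08083721, -0.54735604],
       [-0.08065679,  0.00917747,  0.99669968, -1.60190532],
       [ 0.        ,  0.        ,  0.        ,  1.        ]])}
(array([ 0.41438972, -0.08070912,  1.64148681]), array([ 0.06578804, -0.01892385, -0.99781318]))
side {'fx': 444.56476391145105, 'fy': 444.56476391145105, 'cx': 324.5684909049567, 'cy': 243.2441184895624, 'extrinsics': array([[-0.99948109, -0.03173071, -0.00554146,  0.51420702],
       [ 0.01198591, -0.52605115,  0.85036847, -0.0941784 ],
       [-0.02989789,  0.84986079,  0.5261585 , -1.31483537],
       [ 0.        ,  0.        ,  0.        ,  1.        ]])}
(array([0.47575821, 1.08420052, 0.7747476 ]), array([ 0.04025634, -0.85337346, -0.51989616]))
{'time': 0.1, 'qpos': [1.055, 0.3426, 1.5249, -0.0, 1.2754, -0.146], 'tool_pos': [0.1896, 0.4892, 0.2511], 'tool_rot': [-1.5722, 0.0002, -0.3698], 'contact_force': [0.6777, 0.5136, -0.0109], 'torque': [0.0209, 0.0089, -0.0127], 'opening': 0.0917}
```

View pics/top0.png

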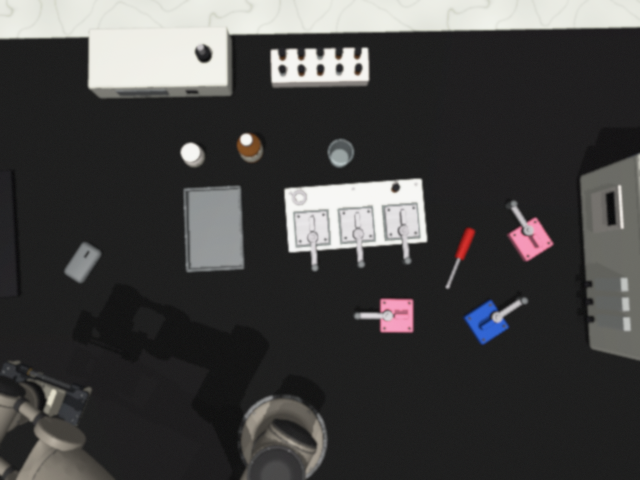

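View pics/side0.png

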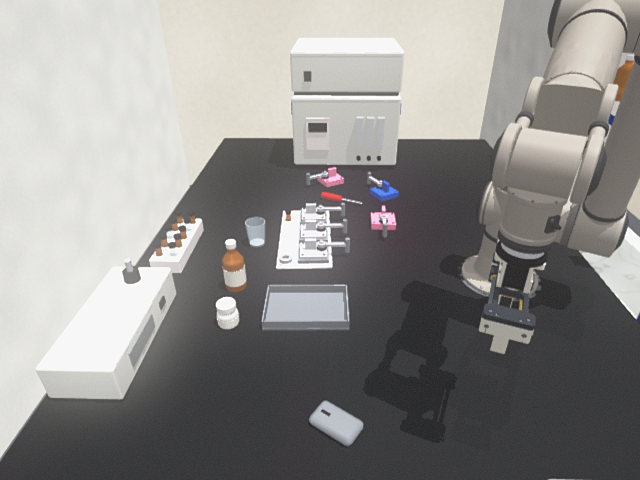

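The top view shows the jig at about (355, 215), turned a few degrees, and the tray on the left at about (214, 229). The three handles are at about (315, 267), (361, 263) and (407, 260). Next I'll zoom in on both views.

```bash
python3 - <<'E'
import cv2
t=cv2.imread('pics/top0.png');s=cv2.imread('pics/side0.png')
cv2.imwrite('pics/t1.png',cv2.resize(t[170:280,270:435],None,fx=4.8,fy=4.8,interpolation=cv2.INTER_CUBIC))
cv2.imwrite('pics/s1.png',cv2.resize(s[195:275,265:375],None,fx=7,fy=7,interpolation=cv2.INTER_CUBIC))
E
```

```text
(no output)
```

View pics/t1.png

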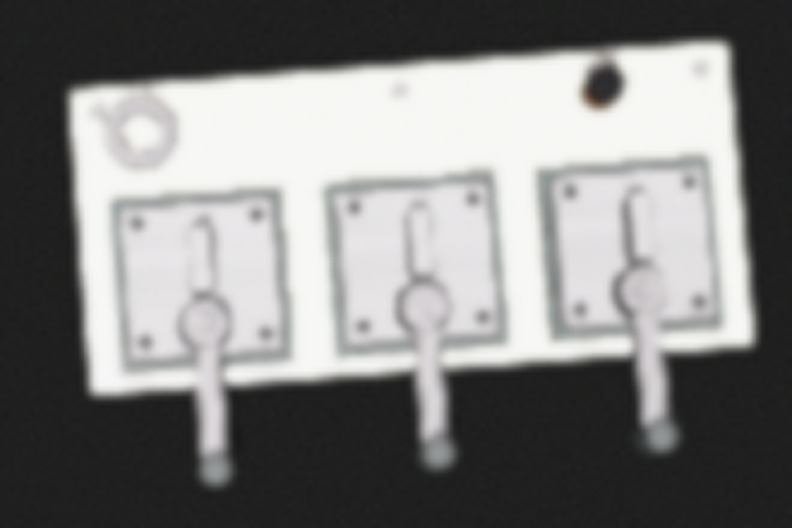

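View pics/s1.png

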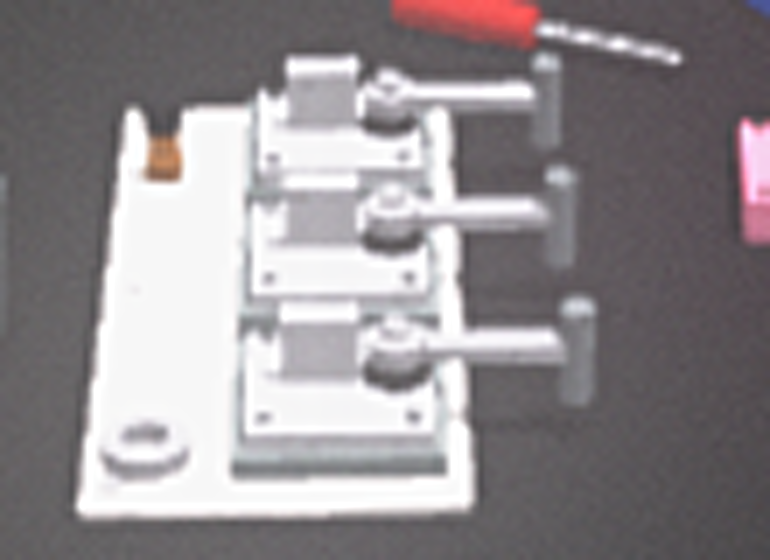

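```bash
cat > m.py <<'E'
from h import *
c=cam("top");s=cam("side")
g=c['frame'].astype(int)
def quad(mask,z,name,box):
    m=np.zeros(mask.shape,np.uint8);x0,y0,x1,y1=box;m[y0:y1,x0:x1]=mask[y0:y1,x0:x1]*255
    m=cv2.morphologyEx(m,cv2.MORPH_OPEN,np.ones((5,5)))if 0 else m
    k=max(cv2.findContours(m,0,1)[0],key=cv2.contourArea)
    w=np.array([onz(c,*p,z)[:2] for p in k[:,0,:].astype(float)],np.float32)
    r=cv2.minAreaRect(w)
    print(name,'center',np.round(r[0],4),'size',np.round(r[1],4),'ang',round(r[2],2))
    return r
mean=g.mean(2)
m=(mean>110)
m=cv2.morphologyEx(m.astype(np.uint8),cv2.MORPH_OPEN,np.ones((11,11)))
quad(m,0.008,'jig',(275,170,435,262))
m=((mean>60)&(mean<215)).astype(np.uint8)
quad(m,0.03,'tray',(175,175,255,285))
E
python3 - <<'E'
from m import *
t=cv2.resize(g[175:285,175:255].astype(np.uint8),None,fx=5,fy=5,interpolation=cv2.INTER_CUBIC);cv2.imwrite('pics/tr.png',t[:,:,::-1])
f=s['frame'];t=cv2.resize(f[275:335,255:360],None,fx=6,fy=6,interpolation=cv2.INTER_CUBIC);cv2.imwrite('pics/trs.png',t[:,:,::-1])
E
```

```text
jig center [ 0.5875 -0.2076] size [0.1775 0.3752] ang 3.08
tray center [0.5584 0.1705] size [0.226 0.156] ang 1.69
```

```bash
python3 - <<'E'
from h import *
c=cam("top");s=cam("side")
def T(u,v): return (270+(u+.5)/4.8-.5,170+(v+.5)/4.8-.5)
def S(u,v): return (265+(u+.5)/7-.5,195+(v+.5)/7-.5)
# handle top centres & tab top mid: (top zoom),(side zoom)
P={'hL':((216,468),(578,302)),'hM':((438,453),(562,173)),'hR':((661,436),(547,60)),
'pivL':((206,322),(398,325)),
'tabrearL':((204,222),(279,309)),'tabrearM':((420,206),(286,186)),'tabrearR':((635,191),(290,64)),
'tabfrontL':((203,290),(357,311)),'tabfrontM':((420,275),(357,186)),'tabfrontR':((638,258),(356,64))}
for k,(a,b) in P.items():
    p,e=tri(c,T(*a),s,S(*b)); print(k,np.round(p,4),'miss',round(e,4),'onz66',np.round(onz(c,*T(*a),0.066),4))
s0=proj(s,[0,0,0])
E
```

```text
hL [ 0.448  -0.0951  0.0658] miss 0.0013 onz66 [ 0.4486 -0.0951  0.066 ]
hM [ 0.4538 -0.2145  0.0652] miss 0.0006 onz66 [ 0.4541 -0.2145  0.066 ]
hR [ 0.4604 -0.3349  0.0646] miss 0.0004 onz66 [ 0.4606 -0.3347  0.066 ]
pivL [ 0.5274 -0.0915  0.0549] miss 0.0012 onz66 [ 0.5273 -0.0914  0.066 ]
tabrearL [ 0.5806 -0.0916  0.0625] miss 0.0023 onz66 [ 0.5814 -0.0916  0.066 ]
tabrearM [ 0.5864 -0.2091  0.0598] miss 0.0039 onz66 [ 0.5876 -0.2085  0.066 ]
tabrearR [ 0.5918 -0.3252  0.066 ] miss 0.0031 onz66 [ 0.5933 -0.3252  0.066 ]
tabfrontL [ 0.5448 -0.0902  0.0627] miss 0.0 onz66 [ 0.5446 -0.0902  0.066 ]
tabfrontM [ 0.5506 -0.2079  0.0607] miss 0.0 onz66 [ 0.5502 -0.2075  0.066 ]
tabfrontR [ 0.5569 -0.3256  0.066 ] miss 0.0001 onz66 [ 0.5569 -0.3256  0.066 ]
```

View pics/tr.png

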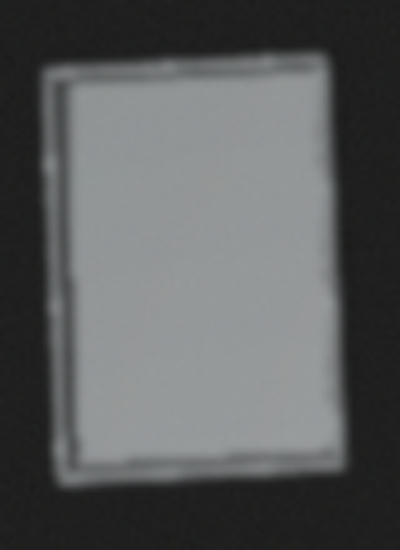

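View pics/trs.png

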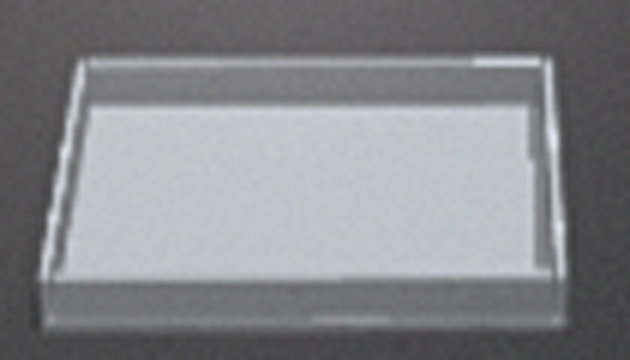

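The jig is at about (0.588, -0.208) with yaw +3°. The triangulated handle tops come out at z 0.065–0.066, which agrees with the text. The tray rim centre is at about (0.558, 0.1705) with yaw +1.7°. I'm moving to the left handle now.

```bash
cat >> h.py <<'E'
def to(x,y,z,yawdeg):
    s=st();p=np.array(s['tool_pos']);r=s['tool_rot']
    from scipy.spatial.transform import Rotation as Ro
    R=Ro.from_euler('xyz',r).as_matrix()
    print('shift',np.round(R.T@(np.array([x,y,z])-p),4),'twist',round(-(yawdeg-np.degrees(r[2])),2))
E
python3 -c "
from h import *
to(.448,-.095,.13,3.0)"
```

```text
{'time': 0.3, 'qpos': [1.055, 0.3422, 1.5244, 0.0, 1.2754, -0.146], 'tool_pos': [0.1897, 0.4894, 0.2515], 'tool_rot': [-1.5712, 0.0001, -0.3698], 'contact_force': [0.6112, 0.3476, -0.1714], 'torque': [0.0081, -0.0619, -0.028], 'opening': 0.092}
shift [ 0.4521  0.1217 -0.4515] twist -24.19
```

send_rows([
  [[0.02,0.005,-0.02,-2],[0.05,0.012,-0.05,-5],[0.08,0.02,-0.08,-8],[0.11,0.03,-0.11,-11],[0.14,0.04,-0.14,-14],[0.17,0.05,-0.17,-17],[0.2,0.06,-0.2,-20],[0.23,0.06,-0.23,-23]],
], gripper=0.35)

```text
time: 1.1
tool_pos: [0.3207, 0.1901, 0.1907]
tool_rot: [-1.572, 0.002, 0.034]
contact_force: [0.3, 0.5, 0.6]
opening: 0.034
```

```bash
python3 -c "
from h import *
to(.448,-.095,.13,3.0)"
```

```text
{'time': 1.1, 'qpos': [0.3288, 0.1352, 1.9943, -0.0003, 1.014, -1.2759], 'tool_pos': [0.3207, 0.1901, 0.1907], 'tool_rot': [-1.5716, 0.0018, 0.0341], 'contact_force': [0.3497, 0.5438, 0.5855], 'torque': [0.0119, -0.037, 0.0469], 'opening': 0.034}
shift [ 0.1176  0.0608 -0.2892] twist -1.05
```

send_rows([
  [[0.02,0.01,-0.045,0],[0.04,0.02,-0.09,0],[0.06,0.03,-0.135,0],[0.08,0.04,-0.18,-1],[0.1,0.05,-0.225,-1],[0.11,0.06,-0.265,-1],[0.118,0.061,-0.289,-1],[0.118,0.061,-0.289,-1]],
])

```text
time: 1.9
tool_pos: [0.4495, -0.0978, 0.1294]
tool_rot: [-1.572, 0.001, 0.048]
contact_force: [0.3, 0.7, 0.4]
opening: 0.0318
```

```bash
python3 -c "
from h import *
to(.448,-.095,.054,3.0);cam('top','t2.png');cam('side','s2.png')
t=cv2.imread('pics/t2.png');s=cv2.imread('pics/s2.png')
t=cv2.resize(t[200:290,270:390],(800,600));s=cv2.resize(s[180:285,265:405],(800,600))
cv2.imwrite('pics/t2z.png',t);cv2.imwrite('pics/s2z.png',s)"
```

```text
{'time': 1.9, 'qpos': [-0.3799, 0.3734, 1.8657, -0.0024, 0.9028, -1.997], 'tool_pos': [0.4495, -0.0978, 0.1294], 'tool_rot': [-1.5724, 0.001, 0.0477], 'contact_force': [0.3066, 0.6973, 0.435], 'torque': [0.0389, 0.0329, 0.0453], 'opening': 0.0318}
shift [-0.0013  0.0754  0.003 ] twist -0.27
```

View pics/t2z.png

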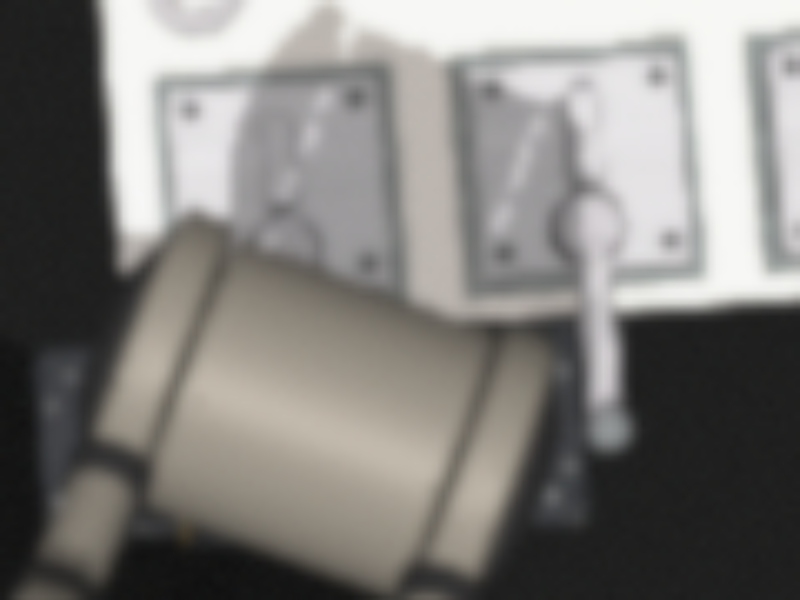

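View pics/s2z.png

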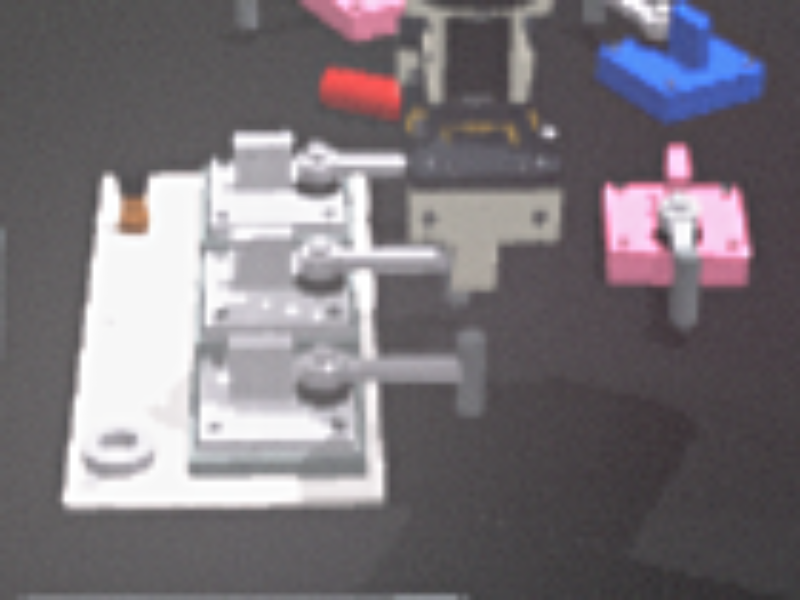

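The gripper is directly in front of and above the left handle (side zoom: fingertip at (470, 285), handle at (472, 335)). I'm descending with the fingers on either side of it.

send_rows([
  [[-0.001,0.01,0.003,-0.3],[-0.001,0.025,0.003,-0.3],[-0.001,0.04,0.003,-0.3],[-0.001,0.055,0.003,-0.3],[-0.001,0.068,0.003,-0.3],[-0.001,0.075,0.003,-0.3],[-0.001,0.075,0.003,-0.3]],
])

```text
time: 2.7
tool_pos: [0.4459, -0.0907, 0.0538]
tool_rot: [-1.57, 0.004, 0.057]
contact_force: [-0.6, 0.3, 0.2]
opening: 0.0323
```

```bash
python3 -c "
from h import *
st();cam('top','t3.png');cam('side','s3.png')
s=cv2.imread('pics/s3.png')
s=cv2.resize(s[180:285,265:405],(800,600))
cv2.imwrite('pics/s3z.png',s);st()"
```

```text
{'time': 2.7, 'qpos': [-0.3686, 0.4978, 1.9463, -0.0017, 0.702, -1.995], 'tool_pos': [0.4459, -0.0907, 0.0538], 'tool_rot': [-1.57, 0.0045, 0.0569], 'contact_force': [-0.6462, 0.3341, 0.1768], 'torque': [0.1019, 0.0484, -0.0086], 'opening': 0.0323}
{'time': 2.8, 'qpos': [-0.3693, 0.4962, 1.9447, -0.0018, 0.7027, -1.995], 'tool_pos': [0.4468, -0.0914, 0.0548], 'tool_rot': [-1.571, 0.0023, 0.0563], 'contact_force': [-0.3376, -0.3241, 1.6003], 'torque': [0.0278, 0.0189, 0.0049], 'opening': 0.0323}
```

View pics/s3z.png

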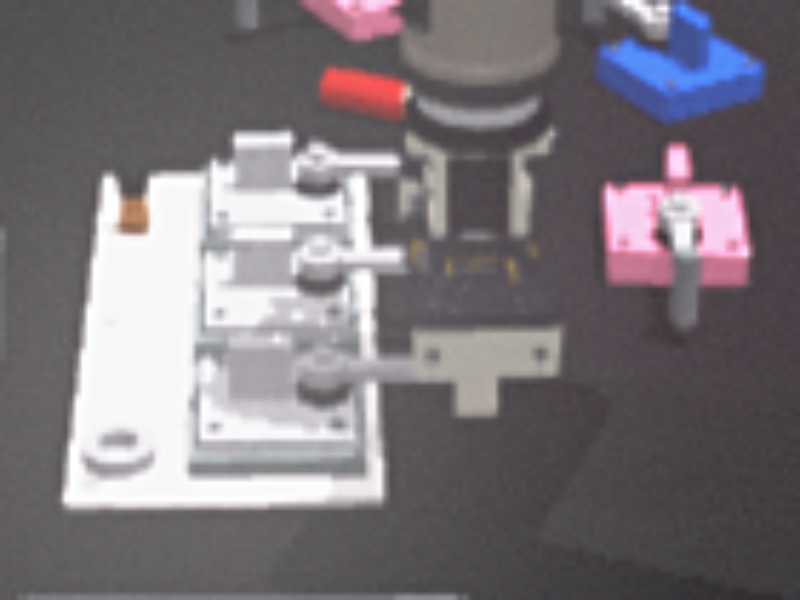

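The fingers are on either side of the left handle with no load. I'm pressing left in small steps.

```bash
cat >> h.py <<'E'
def avg(n=6,ang=3.0):
    F=[];P=[]
    for i in range(n):
        read_camera('side');s=sensors.observe();F.append(s['contact_force']);P.append(s['tool_pos'])
    F=np.array(F);P=np.mean(P,0);a=np.radians(ang);yv=np.array([-np.sin(a),np.cos(a),0])
    print('t',s['time'],'P',np.round(P,4),'lateral pos',round(float(P@yv),4),'F',np.round(F.mean(0),2),'lat F',round(float(F.mean(0)@yv),2),'sd',np.round((F@yv).std(),2),'open',round(float(s['opening']),4))
E
python3 -c "
from h import *
avg(6)"
```

```text
t 3.1 P [ 0.447  -0.0919  0.0551] lateral pos -0.1151 F [ 0.12  0.04 -0.32] lat F 0.03 sd 0.6 open 0.0318
```

send_rows([
  [[0,0,0.002,0],[0,0,0.004,0],[0,0,0.005,0],[0,0,0.005,0]],
])

```text
time: 3.5
tool_pos: [0.4466, -0.0868, 0.055]
tool_rot: [-1.571, 0.002, 0.056]
contact_force: [-0.1, -0.0, -0.7]
opening: 0.0325
```

```bash
python3 -c "
from h import *
avg(6)"
```

```text
t 3.8 P [ 0.4467 -0.087   0.055 ] lateral pos -0.1103 F [-0.02 -0.17 -0.21] lat F -0.17 sd 0.48 open 0.032
```

send_rows([
  [[0,0,0.001,0],[0,0,0.002,0],[0,0,0.003,0],[0,0,0.003,0]],
])

```text
time: 4.2
tool_pos: [0.4464, -0.084, 0.055]
tool_rot: [-1.571, 0.002, 0.055]
contact_force: [-1.3, -0.7, 0.0]
opening: 0.0319
```

```bash
python3 -c "
from h import *
avg(4)"
```

```text
t 4.4 P [ 0.4464 -0.0841  0.0549] lateral pos -0.1073 F [-0.98 -1.35  0.2 ] lat F -1.3 sd 0.42 open 0.0322
```

send_rows([
  [[0,0,0.001,0],[0,0,0.002,0],[0,0,0.002,0]],
])

```text
time: 4.7
tool_pos: [0.4464, -0.082, 0.055]
tool_rot: [-1.571, 0.002, 0.055]
contact_force: [0.4, -1.1, 0.2]
opening: 0.0324
```

```bash
python3 -c "
from h import *
avg(4)"
```

```text
t 4.9 P [ 0.4464 -0.0821  0.055 ] lateral pos -0.1053 F [-0.66 -1.03  0.13] lat F -1.0 sd 0.19 open 0.0321
```

send_rows([
  [[0,0,0.001,0],[0,0,0.002,0],[0,0,0.002,0]],
])

```text
time: 5.2
tool_pos: [0.4463, -0.0801, 0.0549]
tool_rot: [-1.571, 0.002, 0.055]
contact_force: [-1.6, -2.1, -0.8]
opening: 0.032
```

```bash
python3 -c "
from h import *
avg(4)"
```

```text
t 5.4 P [ 0.4463 -0.0801  0.055 ] lateral pos -0.1034 F [-0.44 -1.98  0.15] lat F -1.95 sd 0.43 open 0.032
```

send_rows([
  [[0,0,0.001,0],[0,0,0.002,0],[0,0,0.002,0]],
])

```text
time: 5.7
tool_pos: [0.4461, -0.0782, 0.0549]
tool_rot: [-1.572, 0.002, 0.055]
contact_force: [-1.8, -3.2, 0.8]
opening: 0.0319
```

```bash
python3 -c "
from h import *
avg(4)"
```

```text
t 5.9 P [ 0.4461 -0.0782  0.055 ] lateral pos -0.1014 F [-1.36 -3.17  0.25] lat F -3.1 sd 0.46 open 0.0326
```

send_rows([
  [[0,0,0.001,0],[0,0,0.0015,0],[0,0,0.0015,0],[0,0,0.0015,0]],
])

```text
time: 6.3
tool_pos: [0.4459, -0.0767, 0.0549]
tool_rot: [-1.571, 0.002, 0.055]
contact_force: [-0.6, -5.1, 0.9]
opening: 0.0321
```

```bash
python3 -c "
from h import *
avg(5)"
```

```text
t 6.55 P [ 0.4459 -0.0767  0.0549] lateral pos -0.0999 F [-2.14 -4.25  0.66] lat F -4.13 sd 0.23 open 0.0321
```

The left unit has been pressed left: about 4.1 N at lateral -0.0999. Next I go right.

send_rows([
  [[0,0,-0.003,0],[0,0,-0.007,0],[0,0,-0.011,0],[0,0,-0.015,0],[0,0,-0.018,0],[0,0,-0.02,0],[0,0,-0.02,0]],
])

```text
time: 7.25
tool_pos: [0.4471, -0.0969, 0.0549]
tool_rot: [-1.571, 0.002, 0.055]
contact_force: [-0.2, 0.1, -0.3]
opening: 0.0322
```

```bash
python3 -c "
from h import *
avg(4)"
```

```text
t 7.45 P [ 0.447  -0.0967  0.0549] lateral pos -0.1199 F [ 0.01 -0.42  0.23] lat F -0.42 sd 0.52 open 0.032
```

send_rows([
  [[0,0,-0.001,0],[0,0,-0.002,0],[0,0,-0.003,0],[0,0,-0.003,0]],
])

```text
time: 7.85
tool_pos: [0.4471, -0.0996, 0.0549]
tool_rot: [-1.571, 0.002, 0.055]
contact_force: [-0.6, 0.5, -0.7]
opening: 0.0322
```

```bash
python3 -c "
from h import *
avg(4)"
```

```text
t 8.05 P [ 0.4471 -0.0996  0.0549] lateral pos -0.1228 F [-0.12 -0.06 -0.31] lat F -0.05 sd 0.83 open 0.0324
```

send_rows([
  [[0,0,-0.001,0],[0,0,-0.002,0],[0,0,-0.003,0],[0,0,-0.003,0]],
])

```text
time: 8.45
tool_pos: [0.4471, -0.1025, 0.0549]
tool_rot: [-1.571, 0.003, 0.055]
contact_force: [-0.4, 1.6, 0.5]
opening: 0.0322
```

```bash
python3 -c "
from h import *
avg(4)"
```

```text
t 8.65 P [ 0.4472 -0.1025  0.0549] lateral pos -0.1257 F [-0.76  1.09  0.06] lat F 1.13 sd 0.4 open 0.0324
```

send_rows([
  [[0,0,-0.001,0],[0,0,-0.002,0],[0,0,-0.002,0]],
])

```text
time: 8.95
tool_pos: [0.4473, -0.1046, 0.0549]
tool_rot: [-1.571, 0.002, 0.055]
contact_force: [-1.1, 1.4, 1.0]
opening: 0.032
```

```bash
python3 -c "
from h import *
avg(4)"
```

```text
t 9.15 P [ 0.4473 -0.1045  0.0549] lateral pos -0.1278 F [-0.6   1.5   0.49] lat F 1.53 sd 0.68 open 0.0323
```

send_rows([
  [[0,0,-0.001,0],[0,0,-0.002,0],[0,0,-0.002,0]],
])

```text
time: 9.45
tool_pos: [0.4474, -0.1066, 0.0549]
tool_rot: [-1.571, 0.002, 0.055]
contact_force: [-1.1, 0.3, 1.0]
opening: 0.032
```

```bash
python3 -c "
from h import *
avg(4)"
```

```text
t 9.65 P [ 0.4474 -0.1065  0.0549] lateral pos -0.1298 F [-1.13  1.39  0.01] lat F 1.45 sd 0.21 open 0.0322
```

send_rows([
  [[0,0,-0.001,0],[0,0,-0.002,0],[0,0,-0.002,0]],
])

```text
time: 9.95
tool_pos: [0.4476, -0.1086, 0.0549]
tool_rot: [-1.571, 0.002, 0.055]
contact_force: [-0.7, 1.5, -0.3]
opening: 0.0323
```

```bash
python3 -c "
from h import *
avg(4)"
```

```text
t 10.15 P [ 0.4476 -0.1085  0.0549] lateral pos -0.1318 F [-0.61  1.16 -0.12] lat F 1.19 sd 0.54 open 0.0321
```

send_rows([
  [[0,0,-0.001,0],[0,0,-0.002,0],[0,0,-0.002,0]],
])

```text
time: 10.45
tool_pos: [0.4476, -0.1104, 0.0548]
tool_rot: [-1.571, 0.003, 0.055]
contact_force: [-2.2, 2.0, 0.0]
opening: 0.0322
```

```bash
python3 -c "
from h import *
avg(4)"
```

```text
t 10.65 P [ 0.4476 -0.1104  0.0549] lateral pos -0.1337 F [-0.98  2.65 -0.29] lat F 2.7 sd 0.34 open 0.032
```

send_rows([
  [[0,0,-0.001,0],[0,0,-0.002,0],[0,0,-0.002,0]],
])

```text
time: 10.95
tool_pos: [0.4474, -0.1123, 0.0548]
tool_rot: [-1.571, 0.003, 0.055]
contact_force: [-1.3, 3.3, 0.3]
opening: 0.0321
```

```bash
python3 -c "
from h import *
avg(5)
to(.448,-.1050,.054,3.0)"
```

```text
t 11.2 P [ 0.4475 -0.1123  0.0548] lateral pos -0.1356 F [-1.86  3.77  0.55] lat F 3.87 sd 0.29 open 0.0326
{'time': 11.2, 'qpos': [-0.4113, 0.5032, 1.9298, -0.0022, 0.7113, -2.0359], 'tool_pos': [0.4475, -0.1123, 0.0548], 'tool_rot': [-1.5709, 0.003, 0.0555], 'contact_force': [-1.8063, 4.0465, 0.3356], 'torque': [0.6482, 0.3666, 0.0248], 'opening': 0.0326}
shift [0.0009 0.0008 0.0072] twist 0.18
```

On the left unit, total travel less the finger gap and the elastic part is about 12 mm, including pocket slack. I'll compare this with the others. Moving to the middle handle.

send_rows([
  [[0,0,0.004,0],[0,0,0.01,0],[0,0,0.012,0],[0,-0.02,0.012,0],[0,-0.05,0.012,0],[0,-0.055,0,0],[0,-0.055,-0.03,0],[0,-0.055,-0.065,0]],
])

```text
time: 12.0
tool_pos: [0.4516, -0.178, 0.11]
tool_rot: [-1.572, 0.002, 0.058]
contact_force: [0.8, -0.5, 0.2]
opening: 0.0322
```

```bash
python3 -c "
from h import *
to(.454,-.2145,.054,3.0)"
```

```text
{'time': 12.0, 'qpos': [-0.5323, 0.4418, 1.8186, -0.0025, 0.8821, -2.159], 'tool_pos': [0.4516, -0.178, 0.11], 'tool_rot': [-1.5719, 0.0018, 0.0575], 'contact_force': [0.7609, -0.5173, 0.2336], 'torque': [0.0098, 0.0359, 0.0034], 'opening': 0.0322}
shift [ 0.0004  0.0561 -0.0366] twist 0.3
```

send_rows([
  [[0,0,-0.02,0],[0,0,-0.035,0],[0,0,-0.037,0],[0,0.015,-0.037,0],[0,0.03,-0.037,0],[0,0.045,-0.037,0],[0,0.056,-0.037,0],[0,0.056,-0.037,0]],
])

```text
time: 12.8
tool_pos: [0.4528, -0.2138, 0.0527]
tool_rot: [-1.57, 0.004, 0.058]
contact_force: [-0.1, -0.0, 0.1]
opening: 0.032
```

```bash
python3 -c "
from h import *
avg(4);c=cam('side','s4.png')
s=cv2.imread('pics/s4.png')
s=cv2.resize(s[180:285,265:405],(800,600))
cv2.imwrite('pics/s4z.png',s)"
```

```text
t 13.0 P [ 0.4537 -0.2147  0.0542] lateral pos -0.2382 F [ 0.05 -0.18  0.13] lat F -0.18 sd 0.32 open 0.0321
```

View pics/s4z.png

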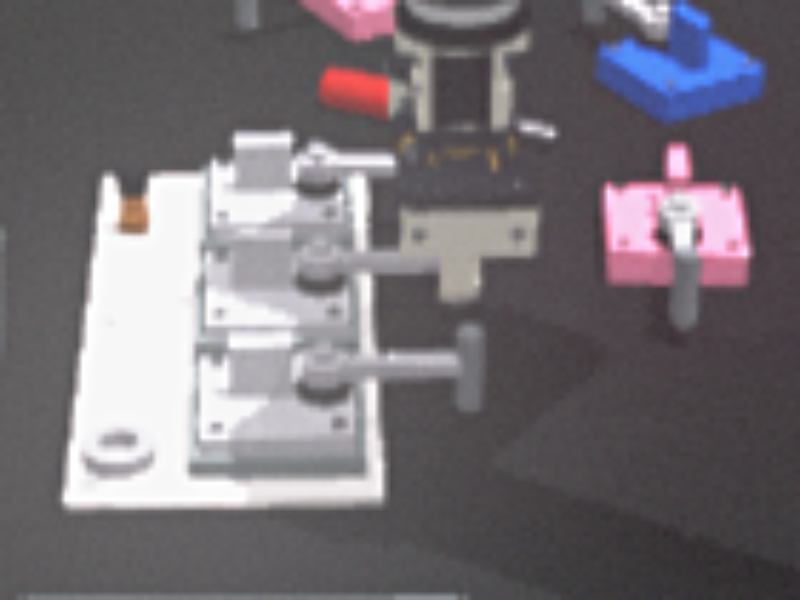

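The left lever is back almost straight (handle at (470, 330) in the zoom), so that unit looks sound. The middle handle is between the fingers. I'm pressing left.

send_rows([
  [[0,0,0.003,0],[0,0,0.006,0],[0,0,0.009,0],[0,0,0.011,0],[0,0,0.012,0],[0,0,0.012,0]],
])

```text
time: 13.65
tool_pos: [0.4534, -0.2031, 0.0548]
tool_rot: [-1.573, 0.001, 0.058]
contact_force: [-0.3, -0.5, 0.5]
opening: 0.0326
```

```bash
python3 -c "
from h import *
avg(4)"
```

```text
t 13.85 P [ 0.4534 -0.2032  0.0548] lateral pos -0.2267 F [-0.77 -0.92  0.9 ] lat F -0.88 sd 0.39 open 0.0323
```

send_rows([
  [[0,0,0.001,0],[0,0,0.002,0],[0,0,0.002,0]],
])

```text
time: 14.15
tool_pos: [0.4533, -0.2012, 0.0547]
tool_rot: [-1.573, 0.001, 0.058]
contact_force: [-0.7, -1.5, -0.0]
opening: 0.0324
```

```bash
python3 -c "
from h import *
avg(4)"
```

```text
t 14.35 P [ 0.4533 -0.2012  0.0547] lateral pos -0.2247 F [-0.26 -1.8   0.33] lat F -1.79 sd 0.23 open 0.0324
```

send_rows([
  [[0,0,0.001,0],[0,0,0.002,0],[0,0,0.002,0]],
])

```text
time: 14.65
tool_pos: [0.4532, -0.1993, 0.0548]
tool_rot: [-1.573, 0.001, 0.058]
contact_force: [-1.0, -3.3, 1.2]
opening: 0.0322
```

```bash
python3 -c "
from h import *
avg(3)"
```

```text
t 14.8 P [ 0.4532 -0.1993  0.0548] lateral pos -0.2228 F [-0.64 -1.91  0.65] lat F -1.87 sd 0.25 open 0.0322
```

send_rows([
  [[0,0,0.001,0],[0,0,0.002,0],[0,0,0.002,0]],
])

```text
time: 15.1
tool_pos: [0.453, -0.1974, 0.0548]
tool_rot: [-1.573, 0.001, 0.058]
contact_force: [-2.1, -4.3, 0.5]
opening: 0.032
```

```bash
python3 -c "
from h import *
avg(3)"
```

```text
t 15.25 P [ 0.453  -0.1974  0.0548] lateral pos -0.2209 F [-1.91 -3.67  0.98] lat F -3.56 sd 0.49 open 0.0319
```

send_rows([
  [[0,0,0.0005,0],[0,0,0.001,0],[0,0,0.001,0]],
])

```text
time: 15.55
tool_pos: [0.4529, -0.1965, 0.0548]
tool_rot: [-1.573, 0.001, 0.058]
contact_force: [-1.5, -4.4, -0.1]
opening: 0.0322
```

```bash
python3 -c "
from h import *
avg(4)"
```

```text
t 15.75 P [ 0.4529 -0.1965  0.0548] lateral pos -0.2199 F [-1.77 -4.79  0.62] lat F -4.69 sd 0.29 open 0.0323
```

send_rows([
  [[0,0,-0.004,0],[0,0,-0.009,0],[0,0,-0.014,0],[0,0,-0.019,0],[0,0,-0.023,0],[0,0,-0.025,0],[0,0,-0.025,0]],
])

```text
time: 16.45
tool_pos: [0.4542, -0.2215, 0.0547]
tool_rot: [-1.573, 0.001, 0.057]
contact_force: [0.1, 0.8, -0.4]
opening: 0.0321
```

```bash
python3 -c "
from h import *
avg(4)"
```

```text
t 16.65 P [ 0.4543 -0.2213  0.0548] lateral pos -0.2448 F [-0.19  0.65  0.07] lat F 0.66 sd 0.27 open 0.0321
```

send_rows([
  [[0,0,-0.0015,0],[0,0,-0.003,0],[0,0,-0.003,0]],
])

```text
time: 16.95
tool_pos: [0.4544, -0.2243, 0.0547]
tool_rot: [-1.573, 0.001, 0.058]
contact_force: [-1.0, 1.1, -0.6]
opening: 0.0324
```

```bash
python3 -c "
from h import *
avg(3)"
```

```text
t 17.1 P [ 0.4544 -0.2242  0.0548] lateral pos -0.2477 F [-0.69  0.5   0.19] lat F 0.54 sd 0.09 open 0.0323
```

send_rows([
  [[0,0,-0.001,0],[0,0,-0.002,0],[0,0,-0.002,0]],
])

```text
time: 17.4
tool_pos: [0.4545, -0.2264, 0.0548]
tool_rot: [-1.573, 0.001, 0.058]
contact_force: [-0.7, 1.9, -0.2]
opening: 0.0321
```

```bash
python3 -c "
from h import *
avg(3)"
```

```text
t 17.55 P [ 0.4545 -0.2263  0.0548] lateral pos -0.2497 F [-0.78  0.83 -0.18] lat F 0.87 sd 0.46 open 0.0321
```

send_rows([
  [[0,0,-0.001,0],[0,0,-0.002,0],[0,0,-0.002,0]],
])

```text
time: 17.85
tool_pos: [0.4546, -0.2283, 0.0548]
tool_rot: [-1.573, 0.001, 0.058]
contact_force: [-1.2, 0.0, 0.3]
opening: 0.0316
```

```bash
python3 -c "
from h import *
avg(3)"
```

```text
t 18.0 P [ 0.4546 -0.2283  0.0548] lateral pos -0.2517 F [-0.33  1.49  0.05] lat F 1.5 sd 0.45 open 0.0322
```

send_rows([
  [[0,0,-0.001,0],[0,0,-0.002,0],[0,0,-0.002,0]],
])

```text
time: 18.3
tool_pos: [0.4546, -0.2301, 0.0547]
tool_rot: [-1.572, 0.001, 0.057]
contact_force: [-0.7, 2.6, 0.2]
opening: 0.0319
```

```bash
python3 -c "
from h import *
avg(3)"
```

```text
t 18.45 P [ 0.4546 -0.2301  0.0547] lateral pos -0.2536 F [-0.85  2.33 -0.29] lat F 2.38 sd 0.24 open 0.0325
```

send_rows([
  [[0,0,-0.001,0],[0,0,-0.002,0],[0,0,-0.002,0]],
])

```text
time: 18.75
tool_pos: [0.4545, -0.2319, 0.0546]
tool_rot: [-1.572, 0.002, 0.058]
contact_force: [-1.3, 4.0, 0.3]
opening: 0.032
```

```bash
python3 -c "
from h import *
avg(3)"
```

```text
t 18.9 P [ 0.4545 -0.2319  0.0546] lateral pos -0.2554 F [-1.68  3.06  1.16] lat F 3.14 sd 0.41 open 0.0324
```

send_rows([
  [[0,0,-0.001,0],[0,0,-0.001,0],[0,0,-0.001,0]],
])

```text
time: 19.2
tool_pos: [0.4544, -0.2328, 0.0546]
tool_rot: [-1.572, 0.002, 0.058]
contact_force: [-0.8, 4.5, 0.8]
opening: 0.0319
```

```bash
python3 -c "
from h import *
avg(4)"
```

```text
t 19.4 P [ 0.4544 -0.2328  0.0546] lateral pos -0.2563 F [-2.41  4.48  1.06] lat F 4.6 sd 0.27 open 0.0319
```

send_rows([
  [[0,0,0.004,0],[0,0,0.01,0],[0,0,0.012,0],[0,-0.02,0.012,0],[0,-0.05,0.012,0],[0,-0.055,0,0],[0,-0.055,-0.03,0],[0,-0.055,-0.065,0]],
])

```text
time: 20.2
tool_pos: [0.4588, -0.2986, 0.11]
tool_rot: [-1.573, 0.001, 0.059]
contact_force: [0.5, 0.7, 0.2]
opening: 0.0321
```

```bash
python3 -c "
from h import *
to(.460,-.3349,.054,3.0)"
```

```text
{'time': 20.2, 'qpos': [-0.7156, 0.5334, 1.6477, -0.003, 0.9595, -2.3441], 'tool_pos': [0.4588, -0.2986, 0.11], 'tool_rot': [-1.5733, 0.001, 0.0594], 'contact_force': [0.529, 0.7252, 0.23], 'torque': [0.0455, 0.0104, 0.0174], 'opening': 0.0321}
shift [-0.0009  0.0561 -0.0362] twist 0.41
```

send_rows([
  [[-0.001,0,-0.02,0.3],[-0.001,0,-0.034,0.3],[-0.001,0,-0.036,0.3],[-0.001,0.015,-0.036,0.3],[-0.001,0.03,-0.036,0.3],[-0.001,0.045,-0.036,0.3],[-0.001,0.056,-0.036,0.3],[-0.001,0.056,-0.036,0.3]],
])

```text
time: 21.0
tool_pos: [0.4592, -0.3333, 0.0526]
tool_rot: [-1.571, 0.003, 0.055]
contact_force: [-0.2, -0.2, 1.0]
opening: 0.0319
```

send_rows([
  [[0,0,0.003,0],[0,0,0.006,0],[0,0,0.009,0],[0,0,0.011,0],[0,0,0.012,0],[0,0,0.012,0]],
])

```text
time: 21.6
tool_pos: [0.4587, -0.3213, 0.0528]
tool_rot: [-1.571, 0.003, 0.055]
contact_force: [-0.0, -0.4, -0.2]
opening: 0.0321
```

```bash
python3 -c "
from h import *
avg(4);c=cam('side','s5.png')
s=cv2.imread('pics/s5.png')
s=cv2.resize(s[180:285,265:405],(800,600))
cv2.imwrite('pics/s5z.png',s)"
```

```text
t 21.8 P [ 0.4586 -0.3214  0.0527] lateral pos -0.345 F [-0.13 -0.1  -0.07] lat F -0.1 sd 0.26 open 0.0318
```

View pics/s5z.png

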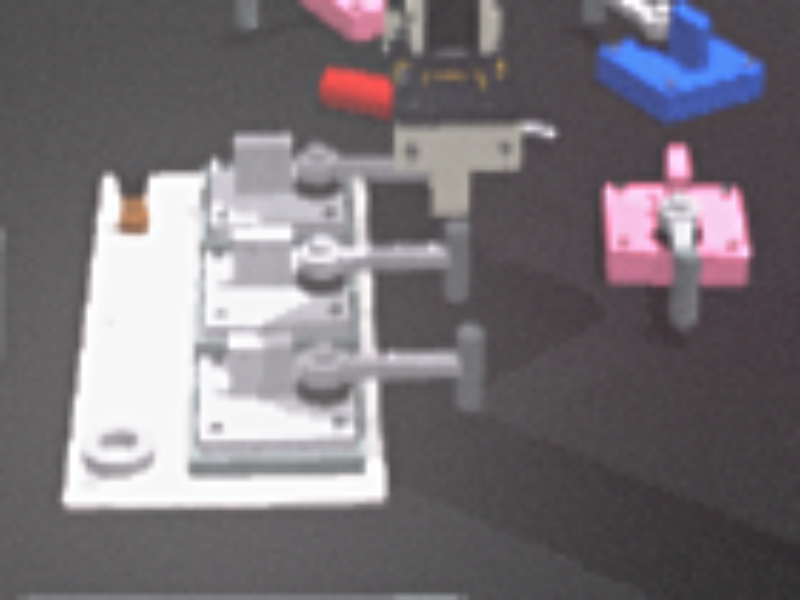

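The left and middle levers are both nearly straight. The right handle is between the fingers and shows only friction so far. I'm continuing to press left.

send_rows([
  [[0,0,0.0015,0],[0,0,0.003,0],[0,0,0.004,0],[0,0,0.004,0]],
])

```text
time: 22.25
tool_pos: [0.4583, -0.3172, 0.0525]
tool_rot: [-1.571, 0.003, 0.055]
contact_force: [-0.9, 0.2, -0.2]
opening: 0.0324
```

```bash
python3 -c "
from h import *
avg(3)"
```

```text
t 22.4 P [ 0.4583 -0.3173  0.0525] lateral pos -0.3409 F [-0.65 -0.19 -0.15] lat F -0.15 sd 0.21 open 0.0324
```

send_rows([
  [[0,0,0.001,0],[0,0,0.002,0],[0,0,0.003,0],[0,0,0.003,0]],
])

```text
time: 22.8
tool_pos: [0.4582, -0.3143, 0.0526]
tool_rot: [-1.571, 0.003, 0.055]
contact_force: [0.2, 0.8, -0.0]
opening: 0.0318
```

```bash
python3 -c "
from h import *
avg(3)"
```

```text
t 22.95 P [ 0.4582 -0.3144  0.0525] lateral pos -0.3379 F [-0.08 -0.67  0.11] lat F -0.66 sd 0.66 open 0.032
```

send_rows([
  [[0,0,0.001,0],[0,0,0.002,0],[0,0,0.003,0],[0,0,0.003,0]],
])

```text
time: 23.35
tool_pos: [0.4581, -0.3113, 0.0526]
tool_rot: [-1.571, 0.003, 0.055]
contact_force: [0.3, -0.7, -0.1]
opening: 0.0319
```

```bash
python3 -c "
from h import *
avg(3)"
```

```text
t 23.5 P [ 0.4581 -0.3114  0.0526] lateral pos -0.3349 F [ 1.2  -1.1  -0.39] lat F -1.16 sd 0.65 open 0.0321
```

send_rows([
  [[0,0,0.001,0],[0,0,0.002,0],[0,0,0.002,0]],
])

```text
time: 23.8
tool_pos: [0.4581, -0.3094, 0.0526]
tool_rot: [-1.571, 0.003, 0.055]
contact_force: [0.7, -2.0, -0.4]
opening: 0.0324
```

```bash
python3 -c "
from h import *
avg(3)"
```

```text
t 23.95 P [ 0.4581 -0.3094  0.0526] lateral pos -0.333 F [ 1.11 -1.63 -0.18] lat F -1.69 sd 0.68 open 0.0323
```

send_rows([
  [[0,0,0.001,0],[0,0,0.002,0],[0,0,0.002,0]],
])

```text
time: 24.25
tool_pos: [0.4581, -0.3076, 0.0527]
tool_rot: [-1.571, 0.003, 0.055]
contact_force: [1.3, -2.6, -0.9]
opening: 0.032
```

```bash
python3 -c "
from h import *
avg(3)"
```

```text
t 24.4 P [ 0.4581 -0.3077  0.0527] lateral pos -0.3312 F [ 0.93 -2.65 -1.45] lat F -2.7 sd 0.17 open 0.0321
```

send_rows([
  [[0,0,0.001,0],[0,0,0.002,0],[0,0,0.002,0]],
])

```text
time: 24.7
tool_pos: [0.4582, -0.3059, 0.0528]
tool_rot: [-1.572, 0.002, 0.055]
contact_force: [1.9, -4.5, -2.0]
opening: 0.0323
```

```bash
python3 -c "
from h import *
avg(3)"
```

```text
t 24.85 P [ 0.4582 -0.3059  0.0528] lateral pos -0.3295 F [ 2.25 -4.67 -1.64] lat F -4.79 sd 0.34 open 0.0319
```

The right unit pressed left takes 4.8 N only after a long free travel. Now right.

send_rows([
  [[0,0,-0.004,0],[0,0,-0.009,0],[0,0,-0.014,0],[0,0,-0.019,0],[0,0,-0.024,0],[0,0,-0.029,0],[0,0,-0.033,0],[0,0,-0.035,0]],
])

```text
time: 25.65
tool_pos: [0.4601, -0.3413, 0.0528]
tool_rot: [-1.572, 0.002, 0.055]
contact_force: [-0.0, 0.5, -0.1]
opening: 0.0322
```

send_rows([
  [[0,0,-0.002,0],[0,0,-0.004,0],[0,0,-0.006,0],[0,0,-0.007,0],[0,0,-0.007,0]],
])

```text
time: 26.15
tool_pos: [0.4605, -0.3484, 0.0527]
tool_rot: [-1.572, 0.002, 0.055]
contact_force: [0.0, -0.2, 0.6]
opening: 0.0321
```

```bash
python3 -c "
from h import *
avg(4)"
```

```text
t 26.35 P [ 0.4605 -0.3483  0.0528] lateral pos -0.3719 F [-0.13 -0.   -0.15] lat F 0.01 sd 0.29 open 0.032
```

send_rows([
  [[0,0,-0.002,0],[0,0,-0.004,0],[0,0,-0.005,0],[0,0,-0.005,0]],
])

```text
time: 26.75
tool_pos: [0.4608, -0.3533, 0.0528]
tool_rot: [-1.572, 0.002, 0.055]
contact_force: [-0.8, 1.1, -0.1]
opening: 0.0321
```

```bash
python3 -c "
from h import *
avg(3)"
```

```text
t 26.9 P [ 0.4608 -0.3532  0.0527] lateral pos -0.3768 F [-0.3   1.23  0.09] lat F 1.25 sd 0.2 open 0.0323
```

send_rows([
  [[0,0,-0.001,0],[0,0,-0.002,0],[0,0,-0.003,0],[0,0,-0.003,0]],
])

```text
time: 27.3
tool_pos: [0.461, -0.3564, 0.0528]
tool_rot: [-1.572, 0.002, 0.055]
contact_force: [0.7, 0.3, -0.1]
opening: 0.0325
```

```bash
python3 -c "
from h import *
avg(3)"
```

```text
t 27.45 P [ 0.461  -0.3563  0.0528] lateral pos -0.3799 F [ 0.15  1.16 -0.24] lat F 1.15 sd 0.32 open 0.0319
```

send_rows([
  [[0,0,-0.001,0],[0,0,-0.002,0],[0,0,-0.003,0],[0,0,-0.003,0]],
])

```text
time: 27.85
tool_pos: [0.4612, -0.3593, 0.0528]
tool_rot: [-1.572, 0.002, 0.055]
contact_force: [1.3, 1.4, -0.2]
opening: 0.0323
```

```bash
python3 -c "
from h import *
avg(3)"
```

```text
t 28.0 P [ 0.4612 -0.3592  0.0528] lateral pos -0.3829 F [ 1.08  2.04 -0.25] lat F 1.98 sd 0.29 open 0.0322
```

send_rows([
  [[0,0,-0.001,0],[0,0,-0.002,0],[0,0,-0.002,0]],
])

```text
time: 28.3
tool_pos: [0.4614, -0.361, 0.0527]
tool_rot: [-1.572, 0.002, 0.055]
contact_force: [0.7, 3.3, -0.7]
opening: 0.0325
```

```bash
python3 -c "
from h import *
avg(3)"
```

```text
t 28.45 P [ 0.4614 -0.361   0.0527] lateral pos -0.3847 F [ 1.86  2.96 -0.31] lat F 2.86 sd 0.37 open 0.0319
```

send_rows([
  [[0,0,-0.001,0],[0,0,-0.002,0],[0,0,-0.002,0]],
])

```text
time: 28.75
tool_pos: [0.4616, -0.3627, 0.0527]
tool_rot: [-1.571, 0.002, 0.055]
contact_force: [2.3, 5.1, -0.9]
opening: 0.0322
```

```bash
python3 -c "
from h import *
avg(3)"
```

```text
t 28.9 P [ 0.4616 -0.3627  0.0527] lateral pos -0.3863 F [ 2.95  4.86 -0.34] lat F 4.7 sd 0.17 open 0.0323
```

Free travel is 31 mm on the right unit and about 12 mm on the other two, so the right unit is worn. I'm releasing it and lifting away, leaving its lever swung right.

send_rows([
  [[0,0,0.004,0],[0,0,0.009,0],[0,0,0.011,0],[0,0,0.011,0],[0,-0.02,0.011,0],[0,-0.06,0.011,0],[0,-0.1,0.011,0],[-0.04,-0.1,0.011,0]],
], gripper=0.35)

```text
time: 29.7
tool_pos: [0.426, -0.3568, 0.1586]
tool_rot: [-1.582, -0.008, 0.058]
contact_force: [0.3, -1.9, -0.6]
opening: 0.0324
```

send_rows([
  [[-0.03,-0.01,0,0],[-0.03,-0.01,0,0]],
], gripper=0.6)

```text
time: 29.9
tool_pos: [0.394, -0.3595, 0.1705]
tool_rot: [-1.585, -0.009, 0.056]
contact_force: [-0.4, 0.1, 0.1]
opening: 0.0436
```

```bash
python3 -c "
from h import *
st();cam('top','t6.png');cam('side','s6.png')
t=cv2.imread('pics/t6.png');s=cv2.imread('pics/s6.png')
t=cv2.resize(t[170:290,280:440],(800,600),interpolation=cv2.INTER_CUBIC);s=cv2.resize(s[190:275,265:375],(770,595),interpolation=cv2.INTER_CUBIC)
cv2.imwrite('pics/t6z.png',t);cv2.imwrite('pics/s6z.png',s)"
```

```text
{'time': 29.9, 'qpos': [-0.8827, 0.428, 1.6335, -0.0017, 1.0631, -2.5083], 'tool_pos': [0.394, -0.3595, 0.1705], 'tool_rot': [-1.5853, -0.0088, 0.0557], 'contact_force': [-0.3565, 0.0567, 0.0931], 'torque': [0.1159, 0.0211, -0.0142], 'opening': 0.0436}
```

View pics/t6z.png

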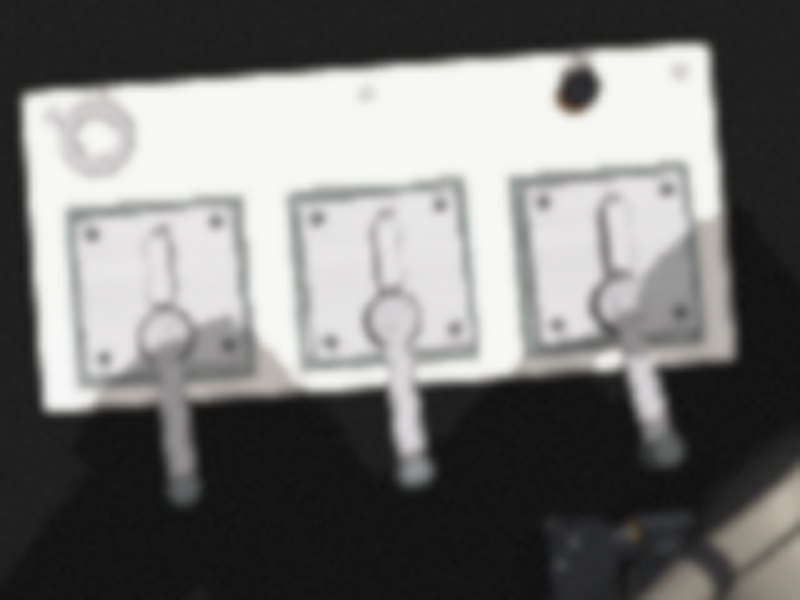

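View pics/s6z.png

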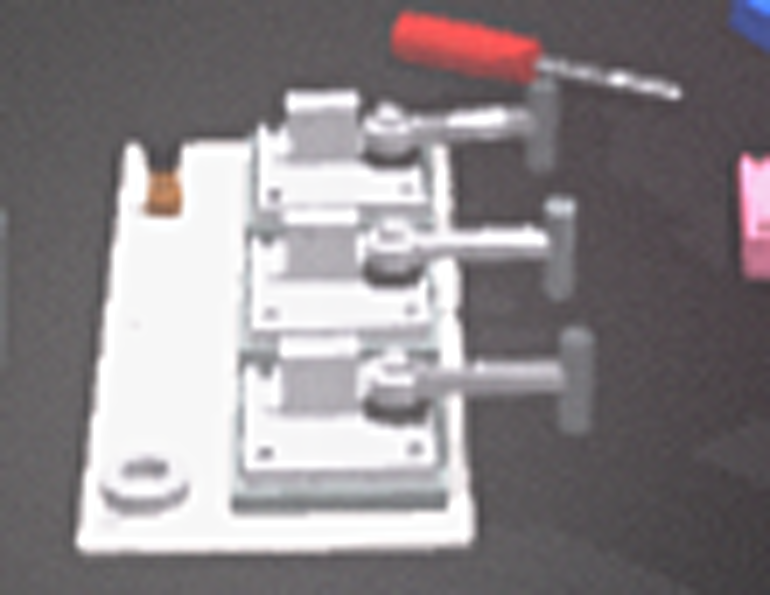

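The right lever is clearly swung over to the right (top zoom: handle (662, 450), pivot (620, 300)). The other two are straight. To locate the right unit's centre I'll use the four base screws, at zoom (543,202), (667,189), (557,325), (681,312).

```bash
python3 -c "
from h import *
c=cam('top')
Z=lambda u,v:(280+(u+.5)/5-.5,170+(v+.5)/5-.5)
for n,q in (('R',[(543,202),(667,189),(557,325),(681,312)]),('M',[(317,218),(440,205),(330,342),(455,327)])):
    P=np.array([onz(c,*Z(*p),.030) for p in q]);m=P.mean(0)
    d=(P[0]+P[1]-P[2]-P[3])/2; yaw=np.arctan2(d[1],d[0]); print(n,m,np.degrees(yaw),'tab',m[:2]+.008*np.array([np.cos(yaw),np.sin(yaw)]))
print('handle',onz(c,*Z(662,442),.066))
for z in (.066,):
  print(onz(c,*Z(619,195),z),onz(c,*Z(622,280),z))
to(.5745,-.3275,.1,3.0)
"
```

```text
R [ 0.56651317 -0.3299892   0.03      ] 4.547258592180905 tab [ 0.57448799 -0.32935495]
M [ 0.5605572  -0.20951173  0.03      ] 4.887810082011493 tab [ 0.56852811 -0.2088301 ]
handle [ 0.46659031 -0.34701949  0.066     ]
[ 0.59533904 -0.32914642  0.066     ] [ 0.55097574 -0.32920002  0.066     ]
{'time': 30.05, 'qpos': [-0.879, 0.4331, 1.6312, -0.0004, 1.0626, -2.5067], 'tool_pos': [0.3962, -0.3587, 0.1685], 'tool_rot': [-1.5828, -0.0084, 0.0572], 'contact_force': [0.224, 0.4165, 0.4156], 'torque': [0.0527, 0.012, 0.0482], 'opening': 0.0536}
shift [0.1792 0.0698 0.0218] twist 0.28
```

send_rows([
  [[0.03,0,0.004,0],[0.07,0,0.01,0],[0.11,0.01,0.015,0],[0.15,0.02,0.02,0],[0.175,0.03,0.02,0],[0.179,0.04,0.02,0],[0.179,0.045,0.02,0],[0.179,0.045,0.02,0]],
], gripper=0.6)

```text
time: 30.85
tool_pos: [0.5729, -0.3288, 0.1232]
tool_rot: [-1.581, -0.006, 0.057]
contact_force: [-0.3, 0.3, 0.3]
opening: 0.0549
```

```bash
python3 -c "
from h import *
to(.5742,-.329,.061,3.3);cam('side','s7.png')
s=cv2.imread('pics/s7.png')
s=cv2.resize(s[170:275,265:405],(800,600),interpolation=cv2.INTER_CUBIC)
cv2.imwrite('pics/s7z.png',s)"
```

```text
{'time': 30.85, 'qpos': [-0.635, 0.6954, 1.2896, -0.0047, 1.1458, -2.2608], 'tool_pos': [0.5729, -0.3288, 0.1232], 'tool_rot': [-1.581, -0.0056, 0.057], 'contact_force': [-0.2811, 0.3009, 0.2517], 'torque': [0.0215, 0.0566, -0.0128], 'opening': 0.0549}
shift [0.0009 0.0622 0.0003] twist -0.04
```

View pics/s7z.png

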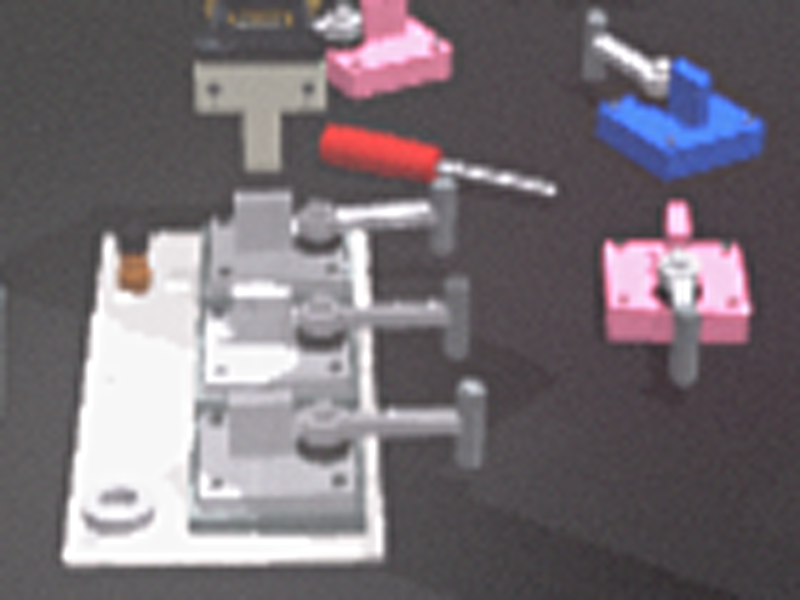

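The fingers are above and in line with the right tab (fingertip (262, 165), tab (263, 200) in the zoom). Descending now.

send_rows([
  [[0.001,0.01,0,0],[0.001,0.022,0,0],[0.001,0.034,0,0],[0.001,0.046,0,0],[0.001,0.056,0,0],[0.001,0.06,0,0],[0.001,0.062,0,0],[0.001,0.062,0,0]],
])

```text
time: 31.7
tool_pos: [0.5746, -0.3299, 0.0622]
tool_rot: [-1.582, -0.007, 0.056]
contact_force: [-0.4, -0.5, 0.4]
opening: 0.0548
```

```bash
python3 -c "
from h import *
avg(3);to(.5742,-.329,.061,3.3)"
```

```text
t 31.85 P [ 0.5748 -0.33    0.0627] lateral pos -0.3596 F [ 0.25 -0.17  0.81] lat F -0.18 sd 0.36 open 0.0552
{'time': 31.85, 'qpos': [-0.6348, 0.7652, 1.3358, -0.0049, 1.027, -2.2596], 'tool_pos': [0.5748, -0.33, 0.0629], 'tool_rot': [-1.5827, -0.0078, 0.0565], 'contact_force': [0.4093, 0.3193, 1.037], 'torque': [0.0437, -0.0109, -0.0083], 'opening': 0.0552}
shift [-0.0006  0.0018  0.0011] twist -0.06
```

Clear of everything. Closing on the tab, gently at first and then firmly.

send_rows([
  [[0,0.002,0.001,0],[0,0.002,0.001,0],[0,0.002,0.001,0],[0,0.002,0.001,0],[0,0.002,0.001,0],[0,0.002,0.001,0],[0,0.002,0.001,0]],
], gripper=0.0, grip_force=15)

```text
time: 32.55
tool_pos: [0.5748, -0.3289, 0.0609]
tool_rot: [-1.582, -0.008, 0.057]
contact_force: [0.6, 0.6, 0.5]
opening: 0.0122
```

```bash
python3 -c "
from h import *
avg(3)"
```

```text
t 32.7 P [ 0.5748 -0.3289  0.0609] lateral pos -0.3585 F [-0.4   0.49  1.38] lat F 0.51 sd 0.28 open 0.0119
```

Opening is 12 mm, so the tab is held. I'll raise the force and lift straight up.

send_rows([
  [[0,0,0,0],[0,0,0,0],[0,-0.003,0,0],[0,-0.008,0,0],[0,-0.016,0,0],[0,-0.026,0,0],[0,-0.038,0,0],[0,-0.05,0,0]],
], gripper=0.0, grip_force=45)

```text
time: 33.5
tool_pos: [0.5744, -0.3285, 0.1122]
tool_rot: [-1.583, -0.008, 0.057]
contact_force: [0.3, 0.2, -8.0]
opening: 0.0115
```

send_rows([
  [[0,-0.012,0,0],[0,-0.026,0,0],[0,-0.04,0,0],[0,-0.054,0,0],[0,-0.066,0,0],[0,-0.074,0,0],[0,-0.078,0,0],[0,-0.078,0,0]],
])

```text
time: 34.3
tool_pos: [0.5738, -0.3276, 0.1905]
tool_rot: [-1.583, -0.008, 0.057]
contact_force: [-0.3, 0.2, -8.5]
opening: 0.0118
```

```bash
python3 -c "
from h import *
avg(3);cam('top','t8.png');cam('side','s8.png')
t=cv2.imread('pics/t8.png');s=cv2.imread('pics/s8.png')
s=cv2.resize(s[130:335,215:405],(720,760))[0:600]
cv2.imwrite('pics/s8z.png',s)
to(0,0,0,1.7)"
```

```text
t 34.45 P [ 0.5734 -0.3274  0.1895] lateral pos -0.3569 F [-0.22 -0.45 -8.53] lat F -0.44 sd 0.47 open 0.0117
{'time': 34.55, 'qpos': [-0.6329, 0.6342, 1.213, -0.0044, 1.2823, -2.2589], 'tool_pos': [0.5734, -0.3274, 0.1893], 'tool_rot': [-1.5817, -0.0067, 0.0565], 'contact_force': [0.6724, -0.1822, -7.9288], 'torque': [0.0503, -0.091, -0.0217], 'opening': 0.0116}
shift [-0.5553  0.1816  0.3612] twist 1.54
```

View pics/s8z.png

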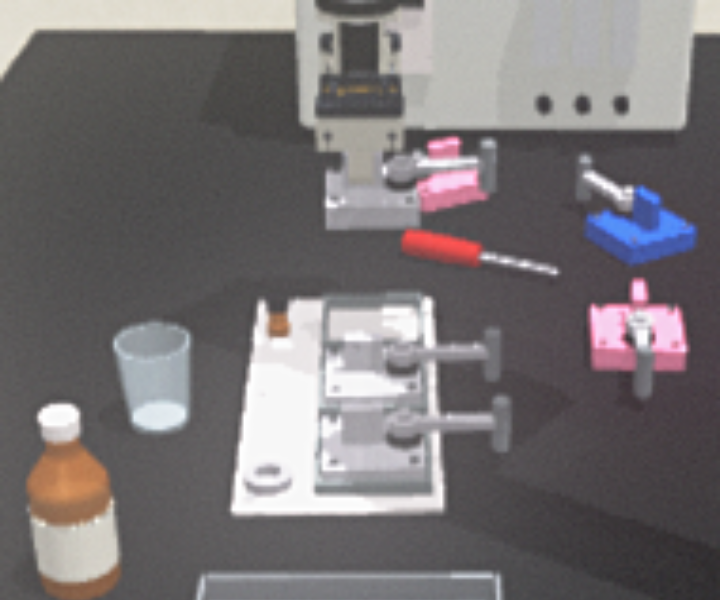

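View pics/t8.png

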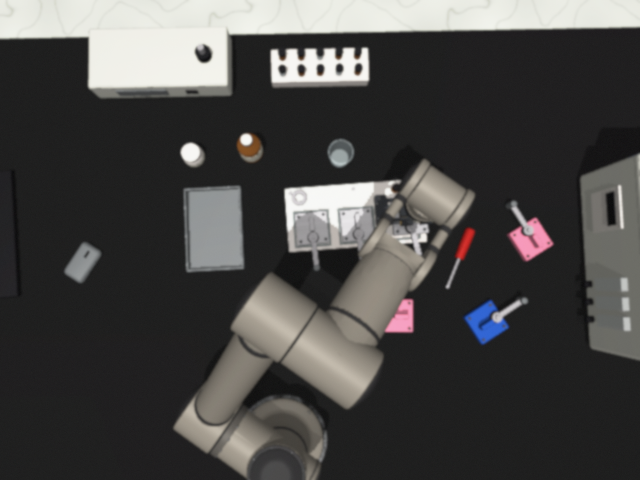

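The unit is lifted clear (about 0.83 kg), with its lever still to the right. Next I check the tray by triangulation and the clearance to the bottle and jar.

```bash
python3 -c "
from h import *
c=cam('top');s=cam('side')
T=lambda u,v:(175+(u+.5)/5-.5,175+(v+.5)/5-.5)
S=lambda u,v:(255+(u+.5)/6-.5,275+(v+.5)/6-.5)
Q=[]
for a,b in (((43,67),(42,280)),((60,485),(567,280)),((329,55),(85,60)),((345,470),(550,60))):
    p,e=tri(c,T(*a),s,S(*b));Q.append(p);print(np.round(p,4),round(e,4))
print('tray',np.mean(Q,0)); Q=np.array(Q);d=Q[0]+Q[2]-Q[1]-Q[3];print(np.degrees(np.arctan2(d[1],d[0])))
F=[((72,88),(50,278)),]
print('floor corner top only z.005',[np.round(onz(c,*T(*p),.005),4) for p in ((78,85),(320,78),(85,462),(335,455))])
print('bottle cap',tri(c,(246,139),s,(231,243)),'jar',tri(c,(192,150),s,(227,302)))
m=np.mean(Q,0)[:2]; to(m[0]+.044,m[1]+.0013,.19,1.7)
"
```

```text
[0.6654 0.2495 0.0272] 0.0038
[0.4453 0.2422 0.0255] 0.0004
[0.6688 0.0974 0.0264] 0.004
[0.4504 0.0919 0.026 ] 0.0014
tray [0.55745718 0.17024371 0.0262793 ]
1.6776856452857387
floor corner top only z.005 [array([0.6607, 0.2354, 0.005 ]), array([0.6617, 0.105 , 0.005 ]), array([0.4574, 0.2329, 0.005 ]), array([0.4582, 0.0994, 0.005 ])]
bottle cap (array([0.76691373, 0.06897229, 0.14373271]), np.float64(0.003931643021803207)) jar (array([0.75742999, 0.21842178, 0.06187441]), np.float64(0.008797436561670233))
{'time': 34.65, 'qpos': [-0.6329, 0.6339, 1.2126, -0.0044, 1.2823, -2.2589], 'tool_pos': [0.5735, -0.3275, 0.1896], 'tool_rot': [-1.5821, -0.0072, 0.0565], 'contact_force': [0.895, 0.6629, -8.4281], 'torque': [0.0689, -0.1044, 0.0092], 'opening': 0.0116}
shift [ 0.056  -0.0056  0.4966] twist 1.54
```

send_rows([
  [[0.001,0,0.006,0],[0.003,0,0.02,0.1],[0.006,0,0.042,0.2],[0.009,0,0.068,0.3],[0.012,0,0.096,0.4],[0.015,0,0.124,0.5],[0.018,0,0.15,0.6],[0.02,0,0.172,0.7]],
])

```text
time: 35.45
tool_pos: [0.5836, -0.1517, 0.188]
tool_rot: [-1.581, -0.007, 0.045]
contact_force: [0.8, 0.3, -8.7]
opening: 0.0118
```

send_rows([
  [[0.003,0,0.022,0.1],[0.006,0,0.046,0.2],[0.009,0,0.072,0.3],[0.012,0,0.098,0.4],[0.015,0,0.124,0.5],[0.018,0,0.148,0.5],[0.02,0,0.17,0.5],[0.021,0,0.188,0.5]],
])

```text
time: 36.25
tool_pos: [0.5956, 0.0397, 0.1864]
tool_rot: [-1.581, -0.008, 0.038]
contact_force: [-0.5, -0.2, -8.1]
opening: 0.0119
```

```bash
python3 -c "
from h import *
to(.602,.1717,.19,1.7)"
```

```text
{'time': 36.25, 'qpos': [-0.0574, 0.524, 1.42, -0.0097, 1.1888, -1.6626], 'tool_pos': [0.5956, 0.0397, 0.1864], 'tool_rot': [-1.5806, -0.0078, 0.038], 'contact_force': [-0.5443, -0.1759, -8.1168], 'torque': [0.0561, -0.1119, 0.0057], 'opening': 0.0119}
shift [ 0.0114 -0.0048  0.1317] twist 0.48
```

send_rows([
  [[0.001,0,0.02,0.1],[0.003,0,0.044,0.2],[0.005,0,0.068,0.3],[0.007,0,0.09,0.4],[0.009,0,0.108,0.5],[0.011,0,0.122,0.5],[0.011,0,0.13,0.5],[0.011,0,0.132,0.5]],
])

```text
time: 37.05
tool_pos: [0.6012, 0.173, 0.1852]
tool_rot: [-1.581, -0.008, 0.031]
contact_force: [1.4, -0.6, -8.7]
opening: 0.0118
```

```bash
python3 -c "
from h import *
cam('top','t9.png');cam('side','s9.png')
to(.602,.1717,.060,1.7)"
```

```text
{'time': 37.15, 'qpos': [0.1611, 0.5772, 1.3291, -0.0117, 1.229, -1.4353], 'tool_pos': [0.6014, 0.1718, 0.1852], 'tool_rot': [-1.5809, -0.0077, 0.0295], 'contact_force': [0.2314, -0.4882, -9.0701], 'torque': [0.0879, -0.1035, 0.0321], 'opening': 0.0119}
shift [-0.0004  0.1252  0.0011] twist -0.01
```

View pics/s9.png

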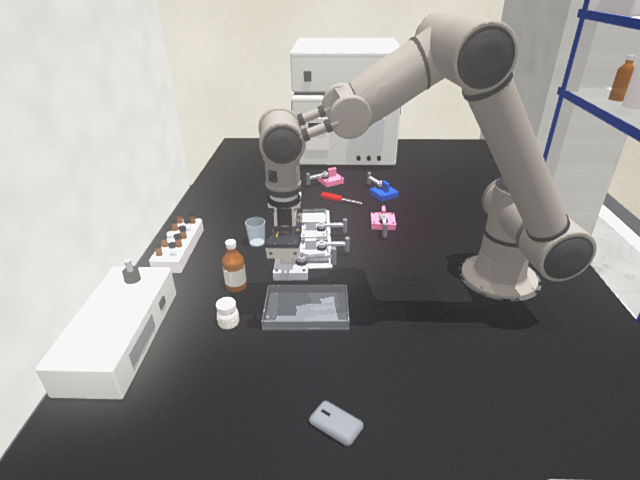

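View pics/t9.png

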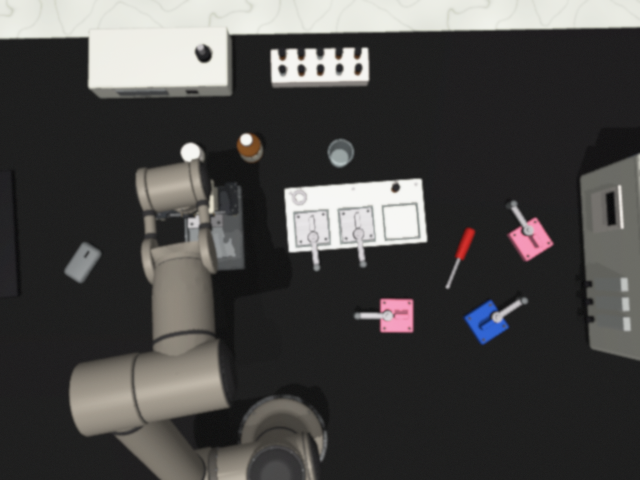

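The unit hangs above the tray, with the bottle and jar about 95 mm clear of the gripper. Lowering: fast at first, slow near the floor.

send_rows([
  [[0,0.008,0.001,0],[0,0.022,0.001,0],[0,0.04,0.001,0],[0,0.06,0.001,0],[0,0.078,0.001,0],[0,0.094,0.001,0],[0,0.106,0.001,0],[0,0.112,0.001,0]],
])

```text
time: 37.95
tool_pos: [0.6017, 0.171, 0.0716]
tool_rot: [-1.581, -0.006, 0.029]
contact_force: [1.0, 0.2, -8.3]
opening: 0.0115
```

send_rows([
  [[0,0.002,0,0],[0,0.004,0,0],[0,0.006,0,0],[0,0.007,0,0]],
])

```text
time: 38.35
tool_pos: [0.6021, 0.171, 0.065]
tool_rot: [-1.581, -0.007, 0.029]
contact_force: [-0.3, 0.6, -9.5]
opening: 0.0115
```

```bash
python3 -c "
from h import *
avg(3)"
```

```text
t 38.5 P [0.6019 0.171  0.0649] lateral pos 0.1393 F [-0.45 -0.6  -8.38] lat F -0.58 sd 0.23 open 0.0119
```

send_rows([
  [[0,0.001,0,0],[0,0.002,0,0],[0,0.003,0,0],[0,0.004,0,0],[0,0.005,0,0],[0,0.005,0,0]],
])

```text
time: 39.1
tool_pos: [0.602, 0.1709, 0.0602]
tool_rot: [-1.581, -0.006, 0.029]
contact_force: [-0.2, -0.4, -4.8]
opening: 0.0118
```

```bash
python3 -c "
from h import *
avg(3)"
```

```text
t 39.25 P [0.602  0.1709 0.0601] lateral pos 0.1392 F [-1.4  -0.47 -5.56] lat F -0.4 sd 0.24 open 0.0114
```

Partly touching at the expected height. One more millimetre down.

send_rows([
  [[0,0.001,0,0],[0,0.001,0,0],[0,0.001,0,0]],
])

```text
time: 39.55
tool_pos: [0.6021, 0.1709, 0.06]
tool_rot: [-1.581, -0.007, 0.029]
contact_force: [-3.7, -3.7, 5.7]
opening: 0.0117
```

```bash
python3 -c "
from h import *
avg(3)
cam('side','s10.png')
s=cv2.imread('pics/s10.png')
cv2.imwrite('pics/s10z.png',cv2.resize(s[215:340,235:375],(672,600),interpolation=cv2.INTER_CUBIC))"
```

```text
t 39.7 P [0.6021 0.1708 0.06  ] lateral pos 0.1391 F [-4.9  -2.62  5.68] lat F -2.36 sd 0.15 open 0.0119
```

View pics/s10z.png

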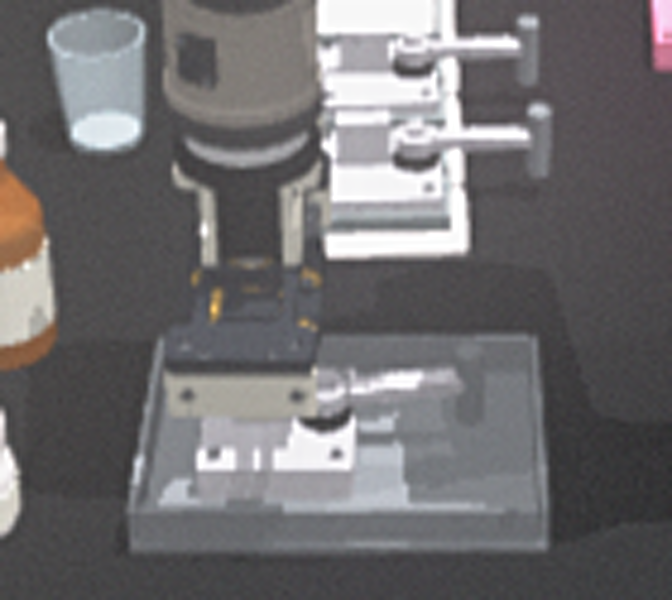

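It's down inside the tray, with the lever swung right. Releasing.

send_rows([
  [[0,0,0,0],[0,0,0,0],[0,0,0,0],[0,0,0,0],[0,0,0,0]],
], gripper=0.4, grip_force=10)

```text
time: 40.25
tool_pos: [0.6022, 0.1709, 0.0599]
tool_rot: [-1.581, -0.007, 0.029]
contact_force: [-0.4, -0.1, -0.1]
opening: 0.0364
```

send_rows([
  [[0,-0.01,0,0],[0,-0.03,0,0],[0,-0.06,0,0],[0,-0.095,0,0],[0,-0.13,0,0],[0,-0.16,0,0],[0,-0.17,0,0],[0,-0.17,0,0]],
])

```text
time: 41.05
tool_pos: [0.6015, 0.1728, 0.2318]
tool_rot: [-1.581, -0.011, 0.029]
contact_force: [0.1, -0.6, -0.8]
opening: 0.0364
```

send_rows([
  [[-0.03,0,0.02,0],[-0.07,0,0.05,0],[-0.11,0,0.08,0],[-0.15,0,0.12,0],[-0.18,0,0.16,0],[-0.2,0,0.19,0],[-0.2,0,0.2,0],[-0.2,0,0.2,0]],
])

```text
time: 41.85
tool_pos: [0.3949, 0.3678, 0.2261]
tool_rot: [-1.582, -0.009, 0.032]
contact_force: [0.3, -0.3, -0.8]
opening: 0.0371
```

```bash
python3 -c "
from h import *
st();cam('top','t11.png');cam('side','s11.png')
t=cv2.imread('pics/t11.png');s=cv2.imread('pics/s11.png')
cv2.imwrite('pics/t11z.png',cv2.resize(t[120:300,170:440],(800,533),interpolation=cv2.INTER_CUBIC))
cv2.imwrite('pics/s11z.png',cv2.resize(s[195:340,215:405],(786,600),interpolation=cv2.INTER_CUBIC))"
```

```text
{'time': 41.85, 'qpos': [0.6156, 0.3907, 1.5241, -0.0153, 1.2256, -0.9817], 'tool_pos': [0.3949, 0.3678, 0.2261], 'tool_rot': [-1.5822, -0.0089, 0.0317], 'contact_force': [0.3456, -0.3339, -0.8071], 'torque': [0.0213, 0.0571, 0.0075], 'opening': 0.0371}
```

View pics/t11z.png

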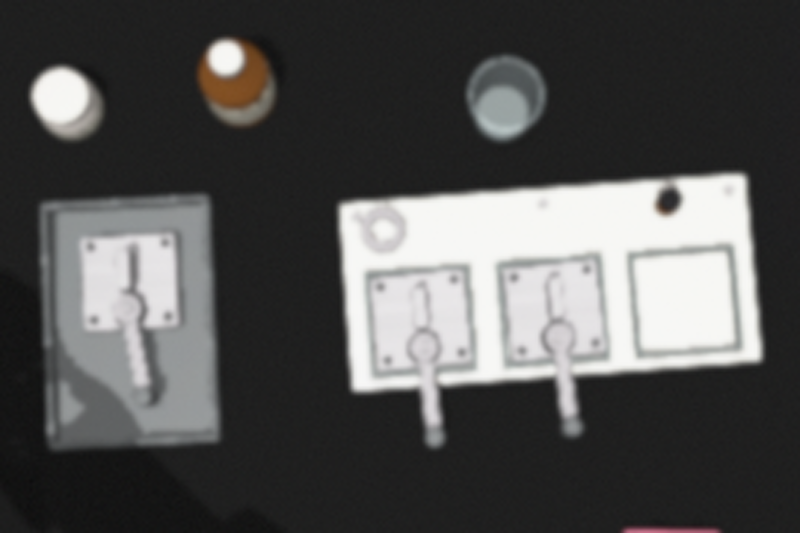

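View pics/s11z.png

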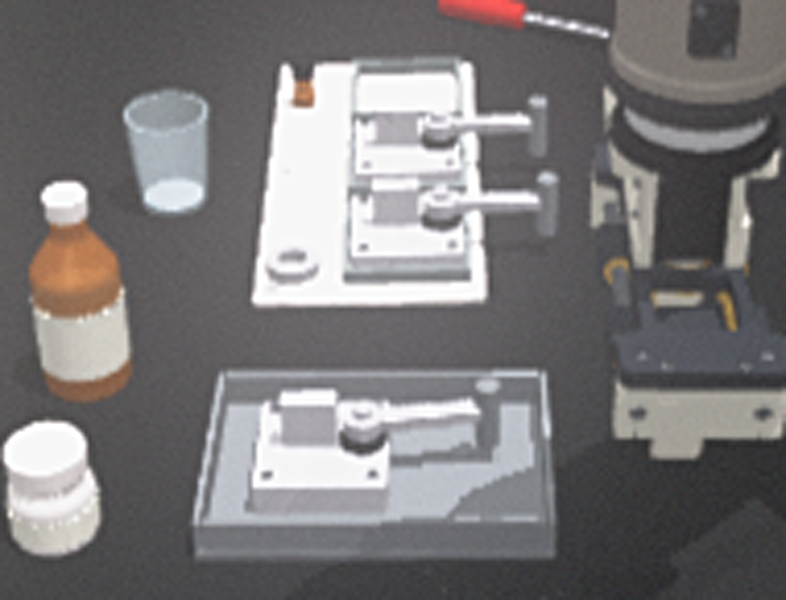

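The unit stands flat in the tray with its lever to the right. The sound units are seated and the robot is clear. Last, I measure the handle offset and distances.

```bash
python3 -c "
from h import *
c=cam('top')
Z=lambda u,v:(170+(u+.5)/2.963-.5,120+(v+.5)/2.963-.5)
P=np.array([onz(c,*Z(*p),.029) for p in ((92,246),(165,241),(94,321),(168,315))]);m=P.mean(0)
print('origin',m,'from tray',np.linalg.norm(m[:2]-[.5575,.1702]))
h=onz(c,*Z(147,394),.065); a=np.radians(1.7); print('handle y in unit',(h-m)[:2]@[-np.sin(a),np.cos(a)], 'x',(h-m)[:2]@[np.cos(a),np.sin(a)])
g=c['frame'];
b=cv2.imread('pics/top0.png')[:,:,::-1].astype(int)
d=np.abs(g.astype(int)-b).mean(2); d=(d>40).astype(np.uint8)
n,l,s,ce=cv2.connectedComponentsWithStats(d);print([ (s[i].tolist()) for i in range(1,n) if s[i][4]>8])
st()
"
```

```text
origin [0.5947901  0.16958897 0.029     ] from tray 0.037295102449786156
handle y in unit -0.016626068853048057 x -0.10406769493397844
[[197, 199, 32, 51, 835], [384, 207, 9, 31, 117], [412, 206, 3, 4, 10], [397, 208, 11, 30, 175], [218, 231, 8, 26, 91], [412, 231, 5, 6, 17], [191, 237, 26, 30, 354], [402, 240, 9, 24, 149], [356, 247, 5, 20, 54], [362, 247, 5, 20, 59], [310, 251, 4, 20, 50], [316, 250, 4, 20, 59], [72, 259, 20, 21, 242], [18, 262, 109, 73, 3910], [139, 278, 4, 3, 9], [142, 297, 5, 4, 12], [129, 302, 9, 5, 30], [35, 323, 116, 136, 7496], [46, 336, 16, 21, 225], [13, 361, 6, 3, 15], [31, 374, 6, 2, 9], [24, 385, 12, 18, 31], [0, 394, 39, 44, 800], [248, 408, 18, 24, 153], [318, 414, 4, 7, 19], [241, 417, 5, 6, 20], [15, 422, 80, 58, 2569], [314, 422, 4, 6, 14], [272, 427, 14, 13, 33], [284, 426, 14, 16, 88], [100, 430, 81, 50, 2631], [268, 433, 13, 9, 51], [288, 441, 7, 4, 14], [304, 446, 18, 19, 184], [0, 459, 8, 17, 90], [218, 461, 29, 19, 337]]
{'time': 42.0, 'qpos': [0.6111, 0.3895, 1.5242, -0.0156, 1.2261, -0.9821], 'tool_pos': [0.3965, 0.3658, 0.2267], 'tool_rot': [-1.5821, -0.0096, 0.0277], 'contact_force': [0.4768, 0.1143, -0.2886], 'torque': [0.0382, 0.1037, -0.0183], 'opening': 0.0365}
```

```bash
python3 -c "
from h import *
print(hand_in())"
```

```text
the job is handed in; nothing more can be done
None
```

I rocked the lever of each unit, left to right, and set the worn unit in the reject tray. The job was handed in at about 42 s; `hand_in` gives no verdict.

**Rocking:** each lever was pressed left and then right to its stop at about 3.9–4.8 N. Free travel, side to side and including pocket slack, was about 12 mm on the left and middle units and about 31 mm on the right unit. The right unit is the worn one.

**Placing:** I lifted the right unit by its tab and lowered it slowly. It touched down at the expected height, then I released it and backed off.

**Last checks:**
- **Worn unit:** it stands flat in the tray, with its origin about 37 mm from the tray's centre. The camera puts the handle about 16 mm to the right of its middle line. That is more than the 12 mm of stated play, and I put the difference down to pixel error; it is still well past the 6 mm needed.
- **Sound units:** they look seated in their pockets in both views, but I did not measure their exact shift.
- **Robot:** it is clear of everything, with contact force near zero.
- **Other things in the scene:** comparing the top image with the first one shows no change at the bystanders, except at the mouse. I took that for the arm's shadow, since the robot never went near the mouse, but I did not check it further.

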